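# Sort the pottery trimming tools

## Task

Sort the ribbon tools left on the pottery bench after class: press every good double-ended tool down past the sprung jaw of a free clip in the blue rack, one to a clip, middle over the clip, until it lies fully home with the jaw closed over it, and drop every snapped, red-taped tool into the red reject crate. Do not knock over or shove aside the jar, the cup or the tiles.

Things in the scene. Friction and masses are not known exactly. Their poses are not given: they have to be found in the camera images.
- tool0: good double-ended ribbon tool (may be absent): round wooden handle 14 mm in diameter, 140 mm long, brass ferrules; at each end a strip-steel loop 28 mm long, 26 mm wide, 14 mm tall; 196 mm overall, 50 to 85 g, ends alike. Starts lying on the bench. Origin on the handle's axis at mid-length, the balance point (7 mm above the bench as it lies); x along the handle
- tool1: good double-ended ribbon tool (may be absent): round wooden handle 14 mm in diameter, 140 mm long, brass ferrules; at each end a strip-steel loop 28 mm long, 26 mm wide, 14 mm tall; 196 mm overall, 50 to 85 g, ends alike. Starts lying on the bench. Origin on the handle's axis at mid-length, the balance point (7 mm above the bench as it lies); x along the handle
- tool2: good double-ended ribbon tool (may be absent): round wooden handle 14 mm in diameter, 140 mm long, brass ferrules; at each end a strip-steel loop 28 mm long, 26 mm wide, 14 mm tall; 196 mm overall, 50 to 85 g, ends alike. Starts lying on the bench. Origin on the handle's axis at mid-length, the balance point (7 mm above the bench as it lies); x along the handle
- stub0: snapped ribbon tool, to be rejected (may be absent): wooden handle 14 mm in diameter, only 90 mm long, red tape round its middle, one loop (28 long, 26 wide, 14 mm tall) at the +x end, the other end splintered; 30 to 50 g. Origin on the axis at the handle's mid-length (7 mm above the bench as it lies; balance point about 20 mm towards +x); x along the handle
- stub1: snapped ribbon tool, to be rejected (may be absent): wooden handle 14 mm in diameter, only 90 mm long, red tape round its middle, one loop (28 long, 26 wide, 14 mm tall) at the +x end, the other end splintered; 30 to 50 g. Origin on the axis at the handle's mid-length (7 mm above the bench as it lies; balance point about 20 mm towards +x); x along the handle
- stub2: snapped ribbon tool, to be rejected (may be absent): wooden handle 14 mm in diameter, only 90 mm long, red tape round its middle, one loop (28 long, 26 wide, 14 mm tall) at the +x end, the other end splintered; 30 to 50 g. Origin on the axis at the handle's mid-length (7 mm above the bench as it lies; balance point about 20 mm towards +x); x along the handle
- stub3: snapped ribbon tool, to be rejected (may be absent): wooden handle 14 mm in diameter, only 90 mm long, red tape round its middle, one loop (28 long, 26 wide, 14 mm tall) at the +x end, the other end splintered; 30 to 50 g. Origin on the axis at the handle's mid-length (7 mm above the bench as it lies; balance point about 20 mm towards +x); x along the handle
- rack: clip rack fixed to the bench: plywood base 125 (x) by 208 mm (y), 8 mm thick, three clips 70 mm apart along y. Each clip: two blue fork plates 10 mm thick, 100 mm apart along x, and a sprung steel jaw on the +y side. A tool lies in a clip along the rack's x, either way round. The middle of a clip, 36 mm each way along x, is free for fingers down to the base. Origin: centre of the underside
- seat0 (a point): clip 0 (rack's +y end): where the middle of a handle's axis lies when fully home, 39 mm above the bench, the handle on both saddles (32 mm). Axes as the rack's, x along the seated handle. Fork prongs: the tall ones at -y have inner faces 8 mm from here, flare outwards above 62 mm, end at 75 mm above the bench; the low ones at +y end at 40 mm
- jaw0 (a joint): clip 0's jaw, rad: 0 = at rest, grows as it is pushed outwards (+y). Its two orange noses (10 mm thick, 47 mm above the bench, 40 mm either side of the clip's middle) overhang the seat: a handle lowered over the seat meets them with its axis 55 mm up; pushed straight down with about 10 N it passes them, and near the saddles the jaw springs back over it and holds it down
- seat1 (a point): clip 1 (middle clip): where the middle of a handle's axis lies when fully home, 39 mm above the bench, the handle on both saddles (32 mm). Axes as the rack's, x along the seated handle. Fork prongs: the tall ones at -y have inner faces 8 mm from here, flare outwards above 62 mm, end at 75 mm above the bench; the low ones at +y end at 40 mm
- jaw1 (a joint): clip 1's jaw, rad: 0 = at rest, grows as it is pushed outwards (+y). Its two orange noses (10 mm thick, 47 mm above the bench, 40 mm either side of the clip's middle) overhang the seat: a handle lowered over the seat meets them with its axis 55 mm up; pushed straight down with about 10 N it passes them, and near the saddles the jaw springs back over it and holds it down
- seat2 (a point): clip 2 (rack's -y end): where the middle of a handle's axis lies when fully home, 39 mm above the bench, the handle on both saddles (32 mm). Axes as the rack's, x along the seated handle. Fork prongs: the tall ones at -y have inner faces 8 mm from here, flare outwards above 62 mm, end at 75 mm above the bench; the low ones at +y end at 40 mm
- jaw2 (a joint): clip 2's jaw, rad: 0 = at rest, grows as it is pushed outwards (+y). Its two orange noses (10 mm thick, 47 mm above the bench, 40 mm either side of the clip's middle) overhang the seat: a handle lowered over the seat meets them with its axis 55 mm up; pushed straight down with about 10 N it passes them, and near the saddles the jaw springs back over it and holds it down
- crate: open red reject crate, heavy, 150 mm (x) by 180 mm (y), 70 mm tall, walls and floor 5 mm thick. Origin at the centre of its underside
- jar: bystander: closed jar, yellow label and blue lid, 64 mm wide, 85 mm tall. Origin at the centre of its underside
- tub: bystander: white cup, 84 mm wide, 70 mm tall. Origin at the centre of its underside
- tiles: bystander: stack of grey clay tiles, 90 by 90 mm, 22 mm tall. Origin at the centre of its underside
There are look-alikes about, which are no part of the job. Leave any black or purple look-alike of the tool2 alone.

How it is judged (in metres and radians):
At the end, for the whole second after the job is handed in: Each good tool is at rest in a clip: middle within 20 mm of the seat along the rack's x, 5 mm across, 4 mm in height, within 0.08 rad of the rack's x; all jaws at rest (below 0.06 rad); each snapped tool at rest in the crate, its origin below the rim (((x of tool0 in the frame of seat0 between -0.02 and 0.02 m and y of tool0 in the frame of seat0 between -0.005 and 0.005 m and z of tool0 in the frame of seat0 between -0.004 and 0.004 m and angle between the x axis of tool0 and the x axis of rack, either way round below 0.08 rad) or (x of tool0 in the frame of seat1 between -0.02 and 0.02 m and y of tool0 in the frame of seat1 between -0.005 and 0.005 m and z of tool0 in the frame of seat1 between -0.004 and 0.004 m and angle between the x axis of tool0 and the x axis of rack, either way round below 0.08 rad) or (x of tool0 in the frame of seat2 between -0.02 and 0.02 m and y of tool0 in the frame of seat2 between -0.005 and 0.005 m and z of tool0 in the frame of seat2 between -0.004 and 0.004 m and angle between the x axis of tool0 and the x axis of rack, either way round below 0.08 rad)) and linear speed of each of tool0, tool1, tool2, stub0, stub1, stub2, stub3 below 0.02 m/s and ((x of tool1 in the frame of seat0 between -0.02 and 0.02 m and y of tool1 in the frame of seat0 between -0.005 and 0.005 m and z of tool1 in the frame of seat0 between -0.004 and 0.004 m and angle between the x axis of tool1 and the x axis of rack, either way round below 0.08 rad) or (x of tool1 in the frame of seat1 between -0.02 and 0.02 m and y of tool1 in the frame of seat1 between -0.005 and 0.005 m and z of tool1 in the frame of seat1 between -0.004 and 0.004 m and angle between the x axis of tool1 and the x axis of rack, either way round below 0.08 rad) or (x of tool1 in the frame of seat2 between -0.02 and 0.02 m and y of tool1 in the frame of seat2 between -0.005 and 0.005 m and z of tool1 in the frame of seat2 between -0.004 and 0.004 m and angle between the x axis of tool1 and the x axis of rack, either way round below 0.08 rad)) and ((x of tool2 in the frame of seat0 between -0.02 and 0.02 m and y of tool2 in the frame of seat0 between -0.005 and 0.005 m and z of tool2 in the frame of seat0 between -0.004 and 0.004 m and angle between the x axis of tool2 and the x axis of rack, either way round below 0.08 rad) or (x of tool2 in the frame of seat1 between -0.02 and 0.02 m and y of tool2 in the frame of seat1 between -0.005 and 0.005 m and z of tool2 in the frame of seat1 between -0.004 and 0.004 m and angle between the x axis of tool2 and the x axis of rack, either way round below 0.08 rad) or (x of tool2 in the frame of seat2 between -0.02 and 0.02 m and y of tool2 in the frame of seat2 between -0.005 and 0.005 m and z of tool2 in the frame of seat2 between -0.004 and 0.004 m and angle between the x axis of tool2 and the x axis of rack, either way round below 0.08 rad)) and x of stub0 in the frame of crate between -0.075 and 0.075 m and y of stub0 in the frame of crate between -0.09 and 0.09 m and z of stub0 in the frame of crate between 0 and 0.068 m and x of stub1 in the frame of crate between -0.075 and 0.075 m and y of stub1 in the frame of crate between -0.09 and 0.09 m and z of stub1 in the frame of crate between 0 and 0.068 m and x of stub2 in the frame of crate between -0.075 and 0.075 m and y of stub2 in the frame of crate between -0.09 and 0.09 m and z of stub2 in the frame of crate between 0 and 0.068 m and x of stub3 in the frame of crate between -0.075 and 0.075 m and y of stub3 in the frame of crate between -0.09 and 0.09 m and z of stub3 in the frame of crate between 0 and 0.068 m and value of joint each of jaw0, jaw1, jaw2 below 0.06 rad); the robot touches nothing.
It fails at once if the jar is shoved aside (more than 30 mm) or tipped (distance of jar from where it was at the start of the episode above 0.03 m or angle between jar's own z axis and vertical above 0.4 rad).
It fails at once if the cup is shoved aside (more than 30 mm) or tipped (distance of tub from where it was at the start of the episode above 0.03 m or angle between tub's own z axis and vertical above 0.4 rad).
It fails at once if the stack of tiles is shoved aside (more than 30 mm) or tipped (distance of tiles from where it was at the start of the episode above 0.03 m or angle between tiles's own z axis and vertical above 0.4 rad).
Of tool0, tool1, tool2 only 2 to 3 are there at a start; the rules pass over those that are not, and their reading is None.
Of stub0, stub1, stub2, stub3 only 3 to 4 are there at a start; the rules pass over those that are not, and their reading is None.
At some moment in a run one of tool0, tool1, tool2, stub0, stub1, stub2, stub3 may be knocked a few centimetres aside while the robot is not near it.
Once in a run the grip may slacken for a moment while it holds something.
It also fails if it takes over 210 s, if anything falls off the work surface, if the arm or the gripper's body presses on something with over 40 N, if the wrist force passes 120 N, or if a joint passes its speed limit or range.

## Robot

A 6-joint arm with a two-finger parallel gripper is mounted at the origin on the work surface. World frame = base frame: x ahead of the robot, y to its left, z up, the work surface at z = 0. Lengths are in m, angles in degrees, forces in N, time in s.
With the tool pointing down it reaches from about 0.25 to 0.725 m from the base axis. Payload 9.7 kg.
Tool frame: the origin (TCP) lies on the centre line of the jaws, within the pads' length; the fingertips stand 17 mm ahead of it and the grasp point (between the pads) lies 2 mm behind it (bot.nose_length is the distance from the TCP to the fingertips, in m); x points along the fingers, y is the direction in which the jaws open and shut, and the axes are right-handed (so a half turn about x gives the same grasp; the last joint's range is limited). The gripper opens to 85 mm and grips with 20 to 120 N. Pads are 22 mm wide; open, the fingers measure 114 mm over their backs; the gripper's body (76 mm by 85 mm) begins 54 mm behind the grasp point. The pads swing forward as they close: fully open they stand 13 mm farther back than shut.
Start: joints at [65.947, 4.979, 10.078, 95.1, 0, 90], TCP at [0.224, 0.502, 0.248] pointing down, gripper open.
Joint ranges: [-179.16, 179.16], [-48.56, 103.87], [-65.8, 70.77], [-126.05, 130.52], [-82.76, 87.17], [-180, 180]. Speed limits (degrees/s): [127.2, 127.2, 147.25, 180, 180, 180].

## Interface

Orientations are given as [roll, pitch, yaw] about the fixed x, y, z axes, in that order (R = Rz(yaw) Ry(pitch) Rx(roll)).
In Python, from workcell import bot, viewer, ticket gives the robot as it stands.
- The arm moves only by the tool jog_arm, never from a script. Its argument "deltas" is a list of rows, each an object of numbers: "fingers": the opening, from 0 (shut) to 1 (fully open); "x", "y", "z": the shift along the world's x, y, z in mm; "twist": the turn about the world's z in degrees. A call has 1 to 10 rows; each row is the pose to reach, as a shift and turn from the pose measured when the call began; what a row does not reach only later rows make up. A row lasts 1/10 s, in which the tool goes at most 50 mm and 8.59 degrees, less where a joint would pass 70% of its speed; a pose out of reach is approached as far as the arm can. A call with a gripper value outside its range is refused whole. The fingers move at their own pace and stop on an object; "grip_force" is the grip in N (left out, the last holds). Time passes only in rows, so rows that repeat a pose let the fingers close. It gives the time, the measured TCP pose, the force and the opening at its end, in the units of the state.
- bot.get_obs(): the state, without advancing time (a new reading comes with each control period).
- viewer.camera(name): name is "scene" or "top"; returns a dict with "image" (400x640x3 uint8, red, green, blue), "fovy" (degrees; the focal length in pixels is half the picture's height over the tangent of half this angle, whatever the lens; pixels are square), "cx", "cy" (the principal point, pixels), "world_to_cam" (4x4, takes a point from world to camera coordinates). Camera axes: x right, y down, z forward; pixel columns grow to the right and rows downward; lengths in m; the calibration is good to about 2 mm. A picture is of the moment at which its call begins. There is no depth.
- ticket.job_done(): hands the job in, once; it reports no verdict.
The state is a dict: "time": time; "q": joint angles; "qd": joint speeds; "joint_efforts": joint torques, N m; "ee_pos": TCP position; "tcp_rot": TCP orientation; "wrist_force": force on the tool from outside, world axes, zero at the start; "torque": the same for the moment, N m; "opening": finger opening in m.
Only numpy, scipy, OpenCV 4.12 (cv2) and the standard library are available. Lean on these libraries where they do the work, as an engineer would, in place of code of your own. Each camera call takes 0.05 s, during which the arm holds its last target.

## Working session

There is one attempt and no reset: what is moved stays moved. The work goes in short steps, Python scripts to look and compute and a tool call to move; the robot and the scene stay as the last step left them, time stands still between calls to the robot, and variables do not carry over. Pictures are saved under pics/ and viewed, and the job is handed in when it is done.

Besides the shell and the picture viewer there is one more tool, called by a JSON object that holds its "method" and its "body", one argument or row to a line. jog_arm: Moves the arm, as the interface text tells. Its arguments: {"type":"object","properties":{"deltas":{"type":"array"},"grip_force":{"type":"number"}},"required":["deltas"]}

```bash
ls; mkdir -p pics
python3 - <<'E'
from workcell import bot, viewer
import cv2
for n in ("scene","top"):
    c=viewer.camera(n); cv2.imwrite(f"pics/{n}0.png",c["image"][:,:,::-1]); print(n,c["fovy"],c["cx"],c["cy"],c["world_to_cam"].round(4).tolist() if hasattr(c["world_to_cam"],"round") else c["world_to_cam"], [k for k in c])
print(bot.get_obs(), bot.nose_length)
E
```

```text
pics
scene 57.76901144408761 316.68581188442334 194.47638708074675 [[0.1655, 0.986, 0.0209, -0.0974], [0.5543, -0.0755, -0.8289, -0.237], [-0.8157, 0.1487, -0.559, 1.3522], [0.0, 0.0, 0.0, 1.0]] ['image', 'fovy', 'cx', 'cy', 'world_to_cam']
top 57.86473647873618 314.0581124250424 197.62307031276708 [[0.0215, -0.9997, 0.0104, -0.019], [-0.9937, -0.0225, -0.11, 0.5305], [0.1102, -0.008, -0.9939, 0.9544], [0.0, 0.0, 0.0, 1.0]] ['image', 'fovy', 'cx', 'cy', 'world_to_cam']
{'time': 0.1, 'q': array([6.59471670e+01, 5.00814144e+00, 1.00372616e+01, 9.50992934e+01,
       1.42162773e-03, 9.00019028e+01]), 'qd': array([ 0.0845139 , -0.0066497 ,  0.11103215, -0.02996344, -0.00256833,
       -0.01181433]), 'joint_efforts': array([-7.74027612e-04, -5.21562159e+01,  4.65654480e+01,  1.59992371e-02,
       -9.36408173e-05, -1.09318123e-06]), 'ee_pos': array([0.22408355, 0.50206978, 0.24763659]), 'tcp_rot': array([ -91.15868341,   89.92981237, -115.21342011]), 'wrist_force': array([-0.67671784, -0.41721513, -0.05760088]), 'torque': array([ 0.01859746,  0.00499967, -0.0245427 ]), 'opening': 0.08545798617917749} 0.017
```

View pics/scene0.png

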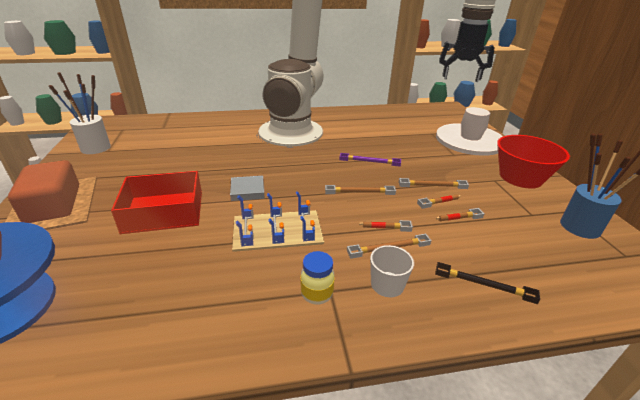

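View pics/top0.png

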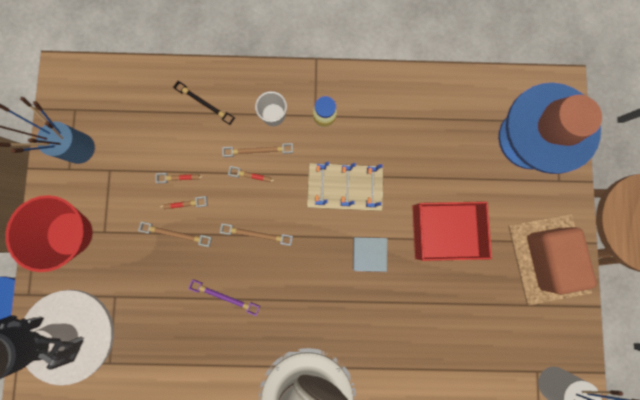

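The top view shows good tools at (258,151), (175,235) and (257,235). Stubs are at (178,177), (251,176) and (183,204). Look-alikes to leave are black at (204,102) and purple at (224,297). The rack is at (345,187) and the crate at (452,231). The red bowl at (47,233) could be mistaken for the crate. Next is a close crop and measurement.

```bash
cat > h.py <<'E'
from workcell import bot, viewer
import cv2, numpy as np
def cam(n):
    c=viewer.camera(n); c["f"]=c["image"].shape[0]/2/np.tan(np.radians(c["fovy"]/2)); c["W"]=np.array(c["world_to_cam"]); return c
def w2p(c,P):
    p=c["W"]@np.append(P,1); return c["f"]*p[0]/p[2]+c["cx"], c["f"]*p[1]/p[2]+c["cy"]
def ray(c,u,v):
    R=c["W"][:3,:3];t=c["W"][:3,3]; return -R.T@t, R.T@np.array([(u-c["cx"])/c["f"],(v-c["cy"])/c["f"],1])
def p2w(c,u,v,z):
    o,d=ray(c,u,v); return o+d*(z-o[2])/d[2]
def save(c,name,box=None,k=1):
    im=c["image"][:,:,::-1]
    if box: im=im[box[1]:box[3],box[0]:box[2]]
    cv2.imwrite("pics/"+name,cv2.resize(im,None,fx=k,fy=k,interpolation=cv2.INTER_CUBIC))
def segs(c,mask,z,amin=20):
    n,l,s,ce=cv2.connectedComponentsWithStats(mask.astype(np.uint8))
    for i in range(1,n):
        if s[i,4]<amin: continue
        ys,xs=np.nonzero(l==i); W=np.array([p2w(c,x,y,z) for x,y in zip(xs,ys)])[:,:2]
        m=W.mean(0); a=np.linalg.svd(W-m,full_matrices=False)[2][0]; pr=(W-m)@a
        yield s[i].tolist(),m,np.degrees(np.arctan2(a[1],a[0])),pr.min(),pr.max(),W
E
python3 - <<'E'
from h import *
c=cam("top"); s=cam("scene")
save(c,"t1.png",(130,130,310,260),4.4); save(c,"t2.png",(300,90,500,270),4)
save(s,"s1.png",(320,140,500,270),4.4); save(s,"s2.png",(220,170,330,260),7)
E
```

```text
(no output)
```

View pics/t1.png

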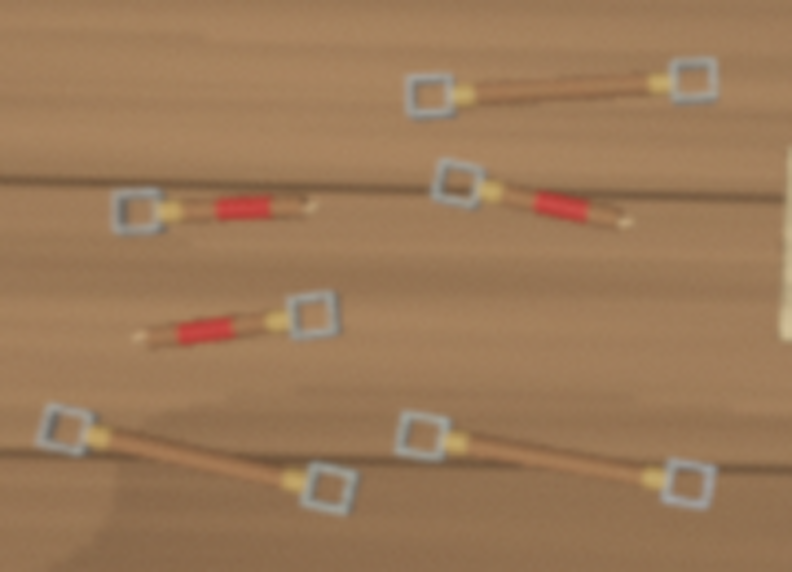

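View pics/t2.png

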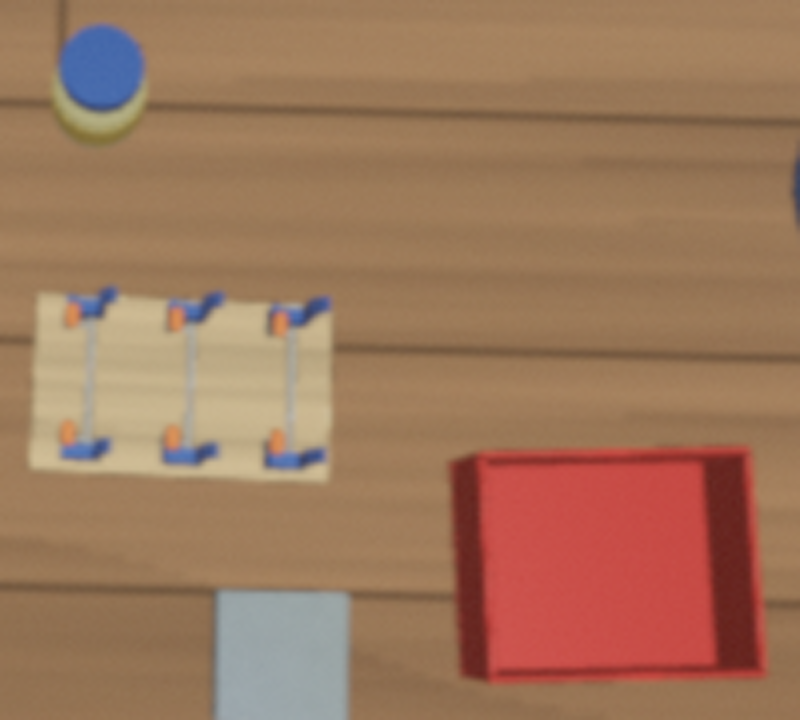

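View pics/s1.png

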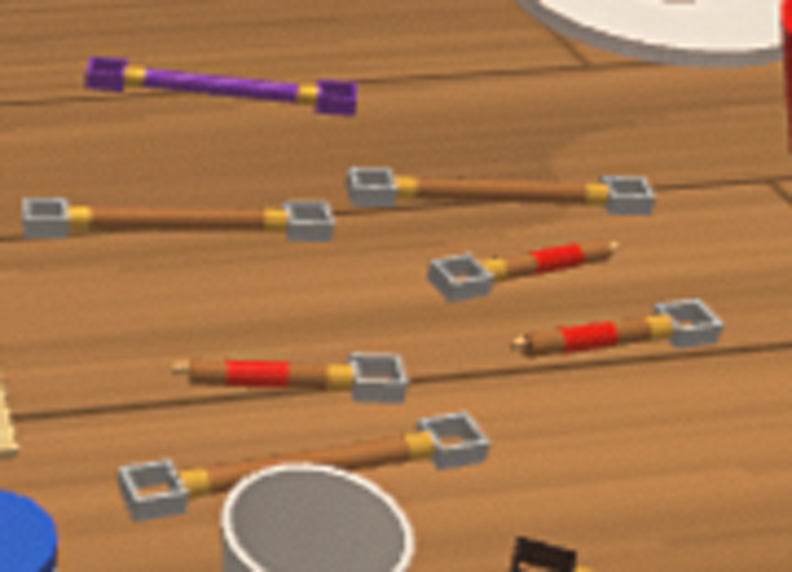

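View pics/s2.png

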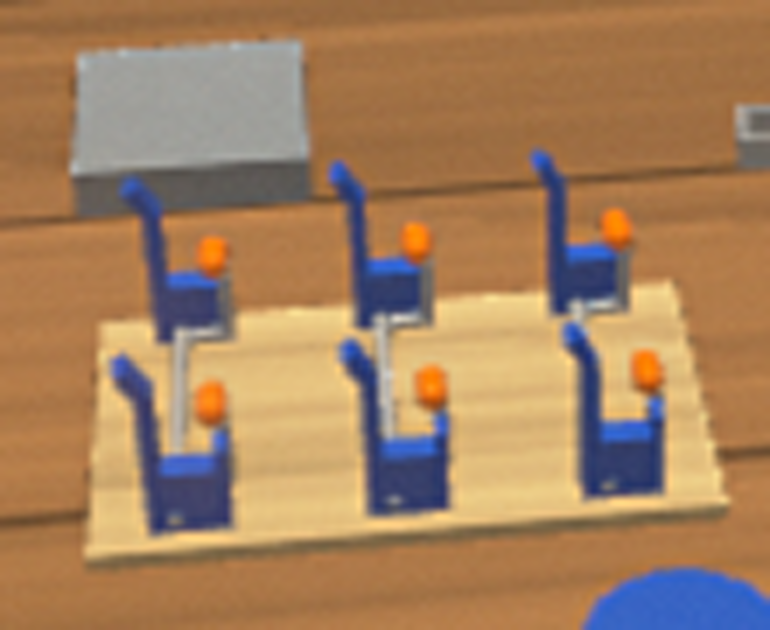

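```bash
cat >> h.py <<'E'
def hsv(c): return cv2.cvtColor(c["image"],cv2.COLOR_RGB2HSV)
def blobs(c,mask,amin,z,box=None):
    m=mask.astype(np.uint8)
    if box is not None:
        k=np.zeros_like(m); k[box[1]:box[3],box[0]:box[2]]=1; m=m*k
    m=cv2.morphologyEx(m,cv2.MORPH_CLOSE,np.ones((3,3)))
    cs,_=cv2.findContours(m,cv2.RETR_EXTERNAL,cv2.CHAIN_APPROX_NONE); out=[]
    for q in cs:
        if cv2.contourArea(q)<amin: continue
        (u,v),wh,a=cv2.minAreaRect(q); out.append((u,v,wh,p2w(c,u,v,z),cv2.contourArea(q),q))
    return out
def gray(c):
    H=hsv(c); return (H[...,1]<60)&(H[...,2]>80)
def red(c):
    H=hsv(c); return ((H[...,0]<6)|(H[...,0]>174))&(H[...,1]>170)&(H[...,2]>100)
E
python3 - <<'E'
from h import *
c=cam("top"); s=cam("scene"); np.set_printoptions(precision=4,suppress=True)
print("loops top"); 
for b in blobs(c,gray(c),25,.007,(130,130,310,260)): print(np.round(b[:2],1),np.round(b[2],1),b[3][:2]*1000//.1/10,b[4])
print("loops scene")
for b in blobs(s,gray(s),25,.007,(320,165,500,260)): print(np.round(b[:2],1),np.round(b[2],1),b[3][:2]*1000//.1/10,b[4])
for n,k,box in(("top",c,(130,130,310,260)),("scene",s,(340,165,500,260))):
  print("red",n)
  for b in blobs(k,red(k),8,.007,box): print(np.round(b[:2],1),np.round(b[2],1),b[3][:2]*1000//.1/10)
for n,k,box,zz in(("top",c,(300,150,400,220),.047),("scene",s,(230,180,330,250),.047)):
  H=hsv(k); m=(H[...,0]>6)&(H[...,0]<14)&(H[...,1]>190)&(H[...,2]>190)
  if n=="top": m=(H[...,0]>4)&(H[...,0]<14)&(H[...,1]>150)&(H[...,2]>170)
  print("nose",n)
  for b in blobs(k,m,3,zz,box): print(np.round(b[:2],1),np.round(b[2],1),b[3][:2]*1000//.1/10)
H=hsv(c); print("ply",H[200,332],"bench",H[225,332],"crate",H[230,450])
E
```

```text
loops top
[204.6 240.5] [11.6 10.9] [408.4 289.3] 104.0
[286.  239.6] [11.3 10.7] [415.7  67. ] 104.0
[225.6 228.8] [11.2 10.4] [441.7 233.7] 94.5
[144.6 227.3] [11.4 10.4] [440.9 455.5] 45.5
[200.5 201. ] [10. 11.] [516.7 306.6] 95.5
[161.  177.5] [ 9. 10.] [580. 420.] 35.5
[233.5 171.2] [10.5  9.9] [602.4 219.4] 85.5
[227.  151.5] [ 9. 10.] [658.2 240.2] 89.0
[287. 148.] [10. 10.] [672.4  71.8] 86.5
loops scene
[391.5 252. ] [41. 14.] [690.  151.9] 423.5
[354.6 250.9] [12.2 14.1] [674.6  71. ] 133.0
[422.7 239.6] [11.6 14.1] [660.1 238.5] 108.5
[405.5 225. ] [10. 13.] [602.8 218.3] 95.5
[476.2 213. ] [10.2 13.3] [581.2 419. ] 84.0
[424.5 202.5] [ 9. 13.] [518.2 304.4] 85.5
[389.5 190. ] [ 8. 11.] [446.8 231. ] 66.0
[329.5 189. ] [8. 9.] [419.1  64.6] 68.5
[462. 184.] [ 8. 10.] [444.6 451.9] 64.5
[404. 182.] [ 8. 10.] [411.6 287.2] 72.0
red top
[175.9 204.9] [3.  8.1] [504.3 373.7]
[185. 177.] [2. 8.] [582.9 353.5]
red scene
[378.5 224.5] [ 5. 13.] [591.6 152.9]
[453.8 215.9] [ 4.9 12.2] [585.  354.8]
[446.6 198.1] [ 4.7 10.7] [506.8 373.4]
nose top
nose scene
[249.5 227. ] [4. 3.] [ 607.3 -156. ]
[249.5 205.5] [3. 3.] [ 524.7 -154.8]
[279. 204.] [3.6 3.6] [528.2 -84. ]
[307.3 202.1] [3.8 3.2] [529.7 -14.6]
ply [ 20  73 191] bench [ 15 109 159] crate [  1 165 201]
```

Run:
```python
from h import *
c=cam("top"); s=cam("scene"); np.set_printoptions(precision=4,suppress=True)
H=hsv(c); 
print("nosepix",H[168,319],H[199,317],"bluepix",H[203,321])
sat=(H[...,1]>130)&((H[...,0]<14)|(H[...,0]>176))&(H[...,2]>150)
for b in blobs(c,sat,2,.047,(300,150,400,220)): print("nose top",np.round(b[:2],1),np.round(b[2],1),(b[3][:2]*1000).round(1))
Hs=hsv(s); m=(Hs[...,0]>5)&(Hs[...,0]<15)&(Hs[...,1]>210)&(Hs[...,2]>170)
for b in blobs(s,m,2,.047,(230,180,330,250)): print("nose scene",np.round(b[:2],1),np.round(b[2],1),(b[3][:2]*1000).round(1))
for n,k,box in(("top",c,(295,150,395,225)),("scene",s,(220,195,335,255))):
  h=hsv(k); p=(h[...,0]>16)&(h[...,0]<26)&(h[...,1]<(95 if n=="top" else 125))&(h[...,2]>160)
  bl=max(blobs(k,p,100,.008,box),key=lambda b:b[4]); q=cv2.convexHull(bl[5])
  W=np.array([p2w(k,x,y,.008)[:2]*1000 for x,y in q[:,0,:]]).astype(np.float32)
  r=cv2.minAreaRect(W); print(n,"rack rect",r, cv2.boxPoints(r))
# crate rim z=.07
for n,k,box in(("top",c,(405,195,500,270)),("scene",s,(105,160,215,240))):
  bl=max(blobs(k,(lambda h:((h[...,0]<8)|(h[...,0]>172))&(h[...,1]>140))(hsv(k)),100,.07,box),key=lambda b:b[4])
  q=cv2.approxPolyDP(cv2.convexHull(bl[5]),3,True)[:,0]; print(n,"crate",[(x,y,(p2w(k,x,y,.07)[:2]*1000).round(0),(p2w(k,x,y,0)[:2]*1000).round(0)) for x,y in q])
for y,lab in ((0,'') ,):
  pass
```

```text
nosepix [  9 129 186] [ 12 140 212] bluepix [110 130 173]
nose top [369. 200.] [4. 2.] [ 525.8 -154.1]
nose top [342.8 198.8] [2.1 2.8] [527.6 -83.9]
nose top [316.5 197.5] [3. 1.] [529.3 -13.7]
nose top [369.5 170.5] [3. 1.] [ 605.8 -155.1]
nose top [344.  169.5] [3. 2.] [606.9 -86.2]
nose top [318.  168.5] [3. 2.] [608.  -16.1]
nose scene [250. 227.] [4. 2.] [ 607.5 -154.8]
nose scene [281.  224.5] [3. 2.] [608.2 -85.9]
nose scene [312. 222.] [2. 4.] [609.  -15.3]
nose scene [250. 206.] [4. 2.] [ 527.  -153.6]
nose scene [279.8 204.8] [2.1 2.8] [531.6 -82.4]
nose scene [307.5 202. ] [3. 4.] [529.3 -14. ]
top rack rect ((566.1634521484375, -93.00525665283203), (209.04432678222656, 126.9688720703125), 89.07093048095703) [[ 500.9926 -196.4843]
 [ 627.9448 -198.5431]
 [ 631.3344   10.4738]
 [ 504.3821   12.5325]]
scene rack rect ((572.0587768554688, -94.04197692871094), (206.53941345214844, 123.45569610595703), 88.90544128417969) [[ 508.3695 -196.1137]
 [ 631.8027 -198.472 ]
 [ 635.748     8.0297]
 [ 512.3149   10.388 ]]
top crate [(np.int32(487), np.int32(202), array([ 525., -459.]), array([ 533., -494.])), (np.int32(490), np.int32(259), array([ 378., -463.]), array([ 374., -497.])), (np.int32(415), np.int32(258), array([ 376., -269.]), array([ 373., -289.])), (np.int32(412), np.int32(206), array([ 510., -263.]), array([ 517., -282.]))]
scene crate [(np.int32(197), np.int32(171), array([ 381., -288.]), array([ 257., -311.])), (np.int32(201), np.int32(192), array([ 485., -268.]), array([ 376., -289.])), (np.int32(197), np.int32(225), array([ 614., -265.]), array([ 523., -285.])), (np.int32(119), np.int32(232), array([ 615., -420.]), array([ 524., -462.])), (np.int32(111), np.int32(209), array([ 528., -460.]), array([ 426., -508.])), (np.int32(126), np.int32(176), array([ 383., -464.]), array([ 260., -512.]))]
```

```bash
cat >> h.py <<'E'
from scipy.spatial.transform import Rotation as Ro
def st():
    o=bot.get_obs(); R=Ro.from_euler('xyz',o["tcp_rot"],degrees=True).as_matrix()
    yaw=np.degrees(np.arctan2(R[1,1],R[0,1]))
    print("t",round(o["time"],1),"pos",(o["ee_pos"]*1000).round(1),"yax",yaw.round(1),"tilt",R[:,0].round(3),"q",o["q"].round(1),"F",o["wrist_force"].round(1),"open",round(o["opening"]*1000,1))
    return o,yaw
def go(x,y,z,ax=None):
    "print deltas to target TCP (mm), with jaw axis direction ax (deg, mod 180)"
    o,yaw=st(); d=np.array([x,y,z])-o["ee_pos"]*1000
    t=0 if ax is None else (ax-yaw+90)%180-90
    print("GO dx %.1f dy %.1f dz %.1f twist %.1f (alt %.1f)"%(*d,t,t-np.sign(t)*180))
E
python3 - <<'E'
from h import *
c=cam("top"); s=cam("scene")
for k,box,ex in ((c,(250,85,292,130),0),(s,(365,240,420,300),0)):
  for b in blobs(k,gray(k),100,.0,box): 
    x,y,w,h=cv2.boundingRect(b[5]); print("cup",x,y,w,h,p2w(k,x+w/2,y,.07),p2w(k,x+w/2,y+h,.07),p2w(k,x+w/2,y+h,0))
save(c,"cup.png",(200,80,350,180),5)
go(583,380,120,0)
E
```

```text
cup 255 91 32 35 [0.81221158 0.11502132 0.07      ] [0.71540865 0.11167632 0.07      ] [0.73729793 0.11997631 0.        ]
cup 371 245 43 52 [0.73428132 0.12956776 0.07      ] [0.86158011 0.08476645 0.07      ] [0.80619298 0.11436092 0.        ]
t 0.5 pos [224.2 502.2 248.2] yax 65.9 tilt [-0. -0. -1.] q [65.9  5.  10.1 95.1 -0.  90. ] F [-0.8 -0.5 -0.2] open 85.3
GO dx 358.8 dy -122.2 dz -128.2 twist -65.9 (alt 114.1)
```

View pics/cup.png

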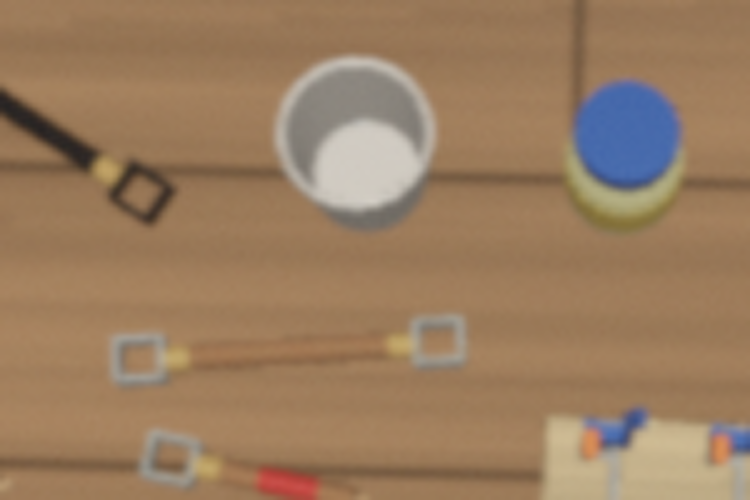

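{"method": "jog_arm", "body": {
  "deltas": [
    {"x": 358, "y": -121, "z": -128, "twist": -63, "fingers": 0.6},
    {"x": 358, "y": -121, "z": -128, "twist": -63, "fingers": 0.6},
    {"x": 358, "y": -121, "z": -128, "twist": -63, "fingers": 0.6},
    {"x": 358, "y": -121, "z": -128, "twist": -63, "fingers": 0.6},
    {"x": 358, "y": -121, "z": -128, "twist": -63, "fingers": 0.6},
    {"x": 358, "y": -121, "z": -128, "twist": -63, "fingers": 0.6},
    {"x": 358, "y": -121, "z": -128, "twist": -63, "fingers": 0.6},
    {"x": 358, "y": -121, "z": -128, "twist": -63, "fingers": 0.6},
    {"x": 358, "y": -121, "z": -128, "twist": -63, "fingers": 0.6},
    {"x": 358, "y": -121, "z": -128, "twist": -63, "fingers": 0.6}
  ],
  "grip_force": 60
}}

```text
time: 1.5
ee_pos: [0.5827, 0.3803, 0.1188]
tcp_rot: [-64.8, 89.9, -152.0]
wrist_force: [-0.4, -0.6, 0.5]
opening: 0.0512
```

Run:
```python
from h import *
s=cam("scene"); save(s,"a1.png",(320,90,500,270),4.2)
go(582.5,381.5,19,3)
```

```text
t 1.6 pos [582.1 381.1 120. ] yax 2.9 tilt [-0.001 -0.    -1.   ] q [ 33.2  24.8  19.8  85.1   0.  120.3] F [-0.6  0.1  0.3] open 51.4
GO dx 0.4 dy 0.4 dz -101.0 twist 0.1 (alt -179.9)
```

View pics/a1.png

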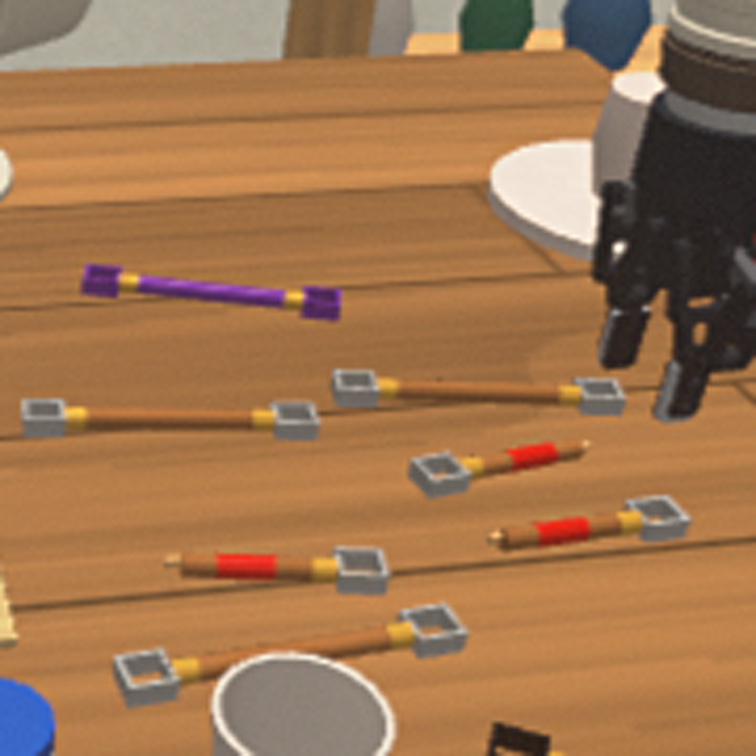

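The gripper hangs above stub 1 at crop pixel (560,530), and nothing has shifted. I'll descend, close and lift.

{"method": "jog_arm", "body": {
  "deltas": [
    {"z": -40, "fingers": 0.6},
    {"z": -75, "fingers": 0.6},
    {"z": -101, "fingers": 0.6},
    {"z": -101, "fingers": 0.6},
    {"z": -101, "fingers": 0},
    {"z": -101, "fingers": 0},
    {"z": -101, "fingers": 0},
    {"z": -101, "fingers": 0},
    {"z": -60, "fingers": 0},
    {"z": 0, "fingers": 0}
  ]
}}

```text
validation failed for argument at $.de...
```

Run:
```python
from h import *
s=cam("scene"); c=cam("top"); save(s,"a2.png",(320,90,500,270),4.2)
go(451,-370,160,0)
```

```text
t 1.6 pos [581.5 382.  121.3] yax 3.0 tilt [ 0.001  0.001 -1.   ] q [ 33.3  24.7  19.8  85.1   0.  120.3] F [-1.   0.3  0.1] open 51.1
GO dx -130.5 dy -752.0 dz 38.7 twist -3.0 (alt 177.0)
```

View pics/a2.png

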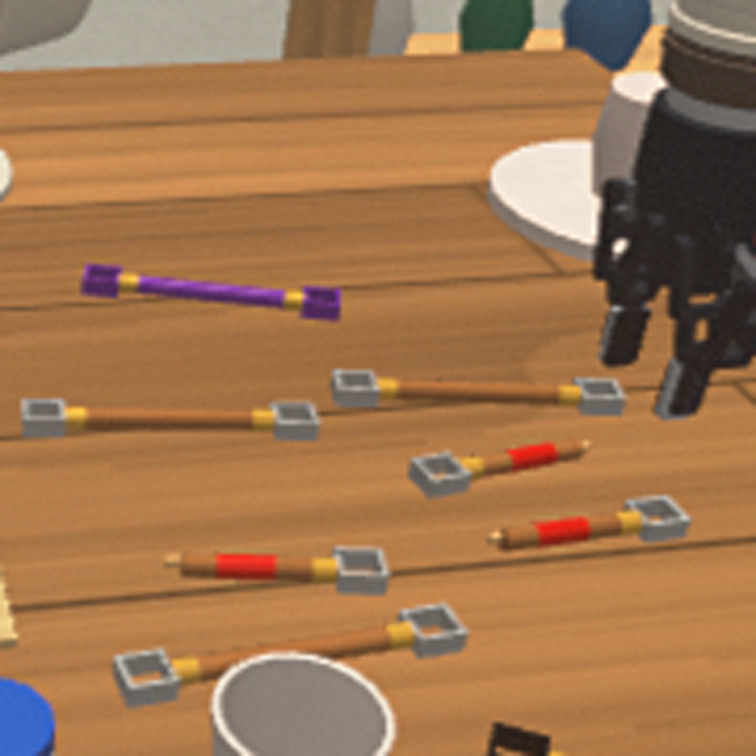

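The move call was refused, probably because every row needs all five fields.

{"method": "jog_arm", "body": {
  "deltas": [
    {"x": 0, "y": 0, "twist": 0, "z": -40, "fingers": 0.6},
    {"x": 0, "y": 0, "twist": 0, "z": -75, "fingers": 0.6},
    {"x": 0, "y": 0, "twist": 0, "z": -101, "fingers": 0.6},
    {"x": 0, "y": 0, "twist": 0, "z": -101, "fingers": 0.6},
    {"x": 0, "y": 0, "twist": 0, "z": -101, "fingers": 0},
    {"x": 0, "y": 0, "twist": 0, "z": -101, "fingers": 0},
    {"x": 0, "y": 0, "twist": 0, "z": -101, "fingers": 0},
    {"x": 0, "y": 0, "twist": 0, "z": -101, "fingers": 0},
    {"x": 0, "y": 0, "twist": 0, "z": -60, "fingers": 0},
    {"x": 0, "y": 0, "twist": 0, "z": 0, "fingers": 0}
  ]
}}

```text
time: 2.65
ee_pos: [0.5806, 0.3815, 0.1113]
tcp_rot: [-65.8, 89.9, -152.8]
wrist_force: [1.2, 0.2, -0.2]
opening: 0.0105
```

Run:
```python
from h import *
s=cam("scene"); c=cam("top"); save(s,"a3.png",(320,90,500,270),4.2)
go(451,-370,160,0)
```

```text
t 2.8 pos [584.3 383.8 121.3] yax 3.0 tilt [ 0.012  0.008 -1.   ] q [ 33.3  24.3  19.4  84.2   0.  120.3] F [-0.6  0.9  0.6] open 10.6
GO dx -133.3 dy -753.8 dz 38.7 twist -3.0 (alt 177.0)
```

View pics/a3.png

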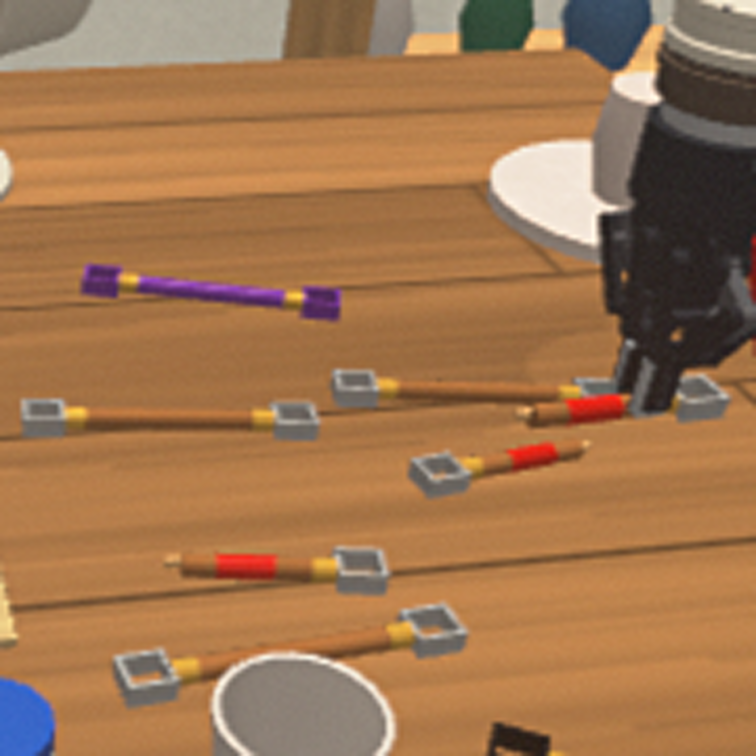

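Stub 1 is held, at crop pixel (600,408) in the jaws. Carrying it to the crate.

{"method": "jog_arm", "body": {
  "deltas": [
    {"x": 0, "y": -50, "z": 40, "twist": 0, "fingers": 0},
    {"x": -20, "y": -100, "z": 40, "twist": 0, "fingers": 0},
    {"x": -30, "y": -150, "z": 40, "twist": 0, "fingers": 0},
    {"x": -40, "y": -200, "z": 40, "twist": 0, "fingers": 0},
    {"x": -50, "y": -250, "z": 40, "twist": 0, "fingers": 0},
    {"x": -60, "y": -300, "z": 40, "twist": 0, "fingers": 0},
    {"x": -70, "y": -350, "z": 40, "twist": 0, "fingers": 0},
    {"x": -80, "y": -400, "z": 40, "twist": 0, "fingers": 0},
    {"x": -90, "y": -450, "z": 40, "twist": 0, "fingers": 0},
    {"x": -100, "y": -500, "z": 40, "twist": 0, "fingers": 0}
  ]
}}

```text
time: 3.75
ee_pos: [0.4889, -0.0932, 0.163]
tcp_rot: [113.1, 89.0, 26.1]
wrist_force: [1.4, -0.1, -0.6]
opening: 0.0109
```

Run:
```python
from h import *
go(430,-380,160,0)
```

```text
t 3.8 pos [488.9 -93.2 163. ] yax 3.0 tilt [ 0.015  0.007 -1.   ] q [-11.1  -3.8  -8.2  84.8   0.6  75.9] F [ 1.4 -0.1 -0.6] open 10.9
GO dx -58.9 dy -286.8 dz -3.0 twist -3.0 (alt 177.0)
```

{"method": "jog_arm", "body": {
  "deltas": [
    {"x": -12, "y": -50, "z": 0, "twist": -3, "fingers": 0},
    {"x": -24, "y": -100, "z": 0, "twist": -3, "fingers": 0},
    {"x": -36, "y": -150, "z": 0, "twist": -3, "fingers": 0},
    {"x": -48, "y": -200, "z": 0, "twist": -3, "fingers": 0},
    {"x": -59, "y": -250, "z": 0, "twist": -3, "fingers": 0},
    {"x": -59, "y": -277, "z": 0, "twist": -3, "fingers": 0},
    {"x": -59, "y": -277, "z": 0, "twist": -3, "fingers": 0},
    {"x": -59, "y": -277, "z": 0, "twist": -3, "fingers": 0},
    {"x": -59, "y": -277, "z": -20, "twist": -3, "fingers": 0},
    {"x": -59, "y": -277, "z": -20, "twist": -3, "fingers": 0}
  ]
}}

```text
time: 4.75
ee_pos: [0.4297, -0.3685, 0.1416]
tcp_rot: [120.6, 89.1, 30.7]
wrist_force: [-0.3, 1.2, 0.1]
opening: 0.0106
```

Run:
```python
from h import *
c=cam("top"); save(c,"a4.png",(380,150,540,290),4.5)
go(430,-370,48,0)
```

```text
t 4.8 pos [ 429.9 -368.7  142.8] yax 0.1 tilt [ 0.014  0.008 -1.   ] q [-41.    6.1  -0.4  83.2   0.9  48.8] F [ 0.2 -0.3 -0.5] open 11.0
GO dx 0.1 dy -1.3 dz -94.8 twist -0.1 (alt 179.9)
```

View pics/a4.png

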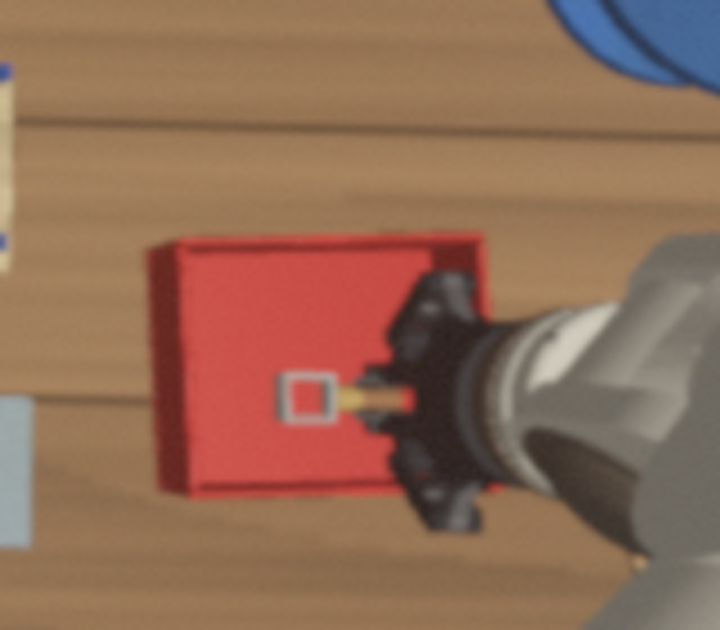

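The loop shows at crop (307,398), so the stub hangs over the crate. The knuckles are wide, so I'll drop it at the crate's middle and not go deep.

{"method": "jog_arm", "body": {
  "deltas": [
    {"x": 20, "y": -2, "z": -30, "twist": 0, "fingers": 0},
    {"x": 20, "y": -2, "z": -60, "twist": 0, "fingers": 0},
    {"x": 20, "y": -2, "z": -85, "twist": 0, "fingers": 0},
    {"x": 20, "y": -2, "z": -85, "twist": 0, "fingers": 0},
    {"x": 20, "y": -2, "z": -85, "twist": 0, "fingers": 0.5},
    {"x": 20, "y": -2, "z": -85, "twist": 0, "fingers": 0.5},
    {"x": 20, "y": -2, "z": -85, "twist": 0, "fingers": 0.5},
    {"x": 20, "y": -2, "z": -50, "twist": 0, "fingers": 0.5},
    {"x": 20, "y": -2, "z": 0, "twist": 0, "fingers": 0.5},
    {"x": 20, "y": -2, "z": 20, "twist": 0, "fingers": 0.5}
  ]
}}

```text
time: 5.8
ee_pos: [0.4509, -0.3716, 0.1688]
tcp_rot: [99.0, 88.9, 9.1]
wrist_force: [0.6, -0.1, 0.2]
opening: 0.0427
```

Run:
```python
from h import *
c=cam("top"); save(c,"a5.png",None,1.25)
go(510,342,130,10)
```

```text
t 5.8 pos [ 451.4 -372.1  170.8] yax 0.1 tilt [ 0.022  0.001 -1.   ] q [-39.9   8.    4.8  85.9   0.9  50. ] F [-0.4  0.4  1.5] open 42.6
GO dx 58.6 dy 714.1 dz -40.8 twist 9.9 (alt -170.1)
```

View pics/a5.png

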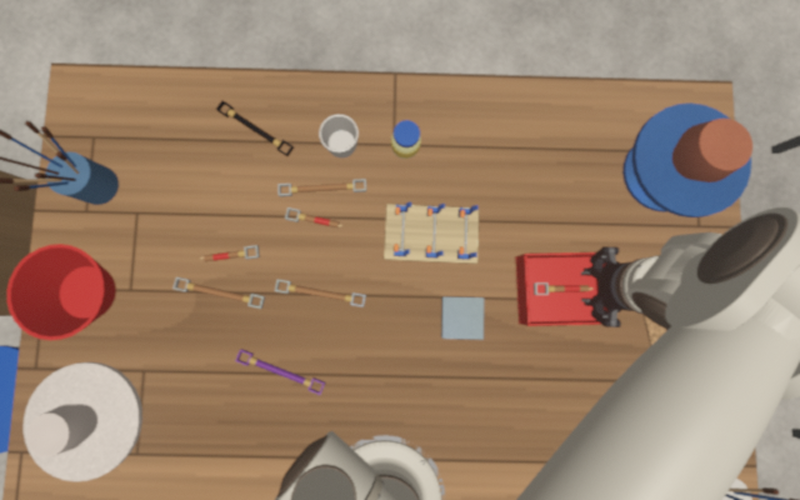

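Stub 1 lies in the crate at (560,289) in the upscaled picture. The rest is unchanged. Stub 2 is next.

{"method": "jog_arm", "body": {
  "deltas": [
    {"x": 10, "y": 50, "z": 0, "twist": 0, "fingers": 0.6},
    {"x": 15, "y": 100, "z": 0, "twist": 0, "fingers": 0.6},
    {"x": 20, "y": 150, "z": 0, "twist": 0, "fingers": 0.6},
    {"x": 25, "y": 200, "z": 0, "twist": 0, "fingers": 0.6},
    {"x": 30, "y": 250, "z": 0, "twist": 0, "fingers": 0.6},
    {"x": 35, "y": 300, "z": 0, "twist": 0, "fingers": 0.6},
    {"x": 40, "y": 350, "z": 0, "twist": 0, "fingers": 0.6},
    {"x": 45, "y": 400, "z": 0, "twist": 5, "fingers": 0.6},
    {"x": 50, "y": 450, "z": 0, "twist": 10, "fingers": 0.6},
    {"x": 55, "y": 500, "z": 0, "twist": 10, "fingers": 0.6}
  ]
}}

```text
time: 6.85
ee_pos: [0.5062, 0.1272, 0.1719]
tcp_rot: [93.5, 88.6, 13.8]
wrist_force: [1.0, -0.6, 0.0]
opening: 0.0512
```

{"method": "jog_arm", "body": {
  "deltas": [
    {"x": 4, "y": 50, "z": 0, "twist": 0, "fingers": 0.6},
    {"x": 4, "y": 100, "z": 0, "twist": 0, "fingers": 0.6},
    {"x": 4, "y": 150, "z": -20, "twist": 0, "fingers": 0.6},
    {"x": 4, "y": 200, "z": -40, "twist": 0, "fingers": 0.6},
    {"x": 4, "y": 230, "z": -60, "twist": 0, "fingers": 0.6},
    {"x": 4, "y": 230, "z": -60, "twist": 0, "fingers": 0.6},
    {"x": 4, "y": 230, "z": -60, "twist": 0, "fingers": 0.6},
    {"x": 4, "y": 230, "z": -60, "twist": 0, "fingers": 0.6},
    {"x": 4, "y": 230, "z": -60, "twist": 0, "fingers": 0.6}
  ]
}}

```text
time: 7.75
ee_pos: [0.5109, 0.3564, 0.1134]
tcp_rot: [94.8, 88.5, 15.0]
wrist_force: [0.1, 0.3, -0.9]
opening: 0.0514
```

Run:
```python
from h import *
go(511,343,19,10)
s=cam("scene")
for b in blobs(s,red(s),8,.007,(340,165,500,260)): print(np.round(b[:2],1),np.round(b[2],1),b[3][:2]*1000//.1/10)
save(s,"a6.png",(320,90,500,270),4.2)
```

```text
t 7.8 pos [510.9 356.4 113.4] yax 10.2 tilt [ 0.025  0.007 -1.   ] q [ 35.1  13.    4.2  79.8  -0.5 114.9] F [ 0.1  0.3 -0.9] open 51.4
GO dx 0.1 dy -13.4 dz -94.4 twist -0.2 (alt 179.8)
[378.5 224.5] [ 5. 13.] [591.6 152.9]
[446.6 198.1] [ 4.6 10.7] [506.6 373.5]
```

View pics/a6.png

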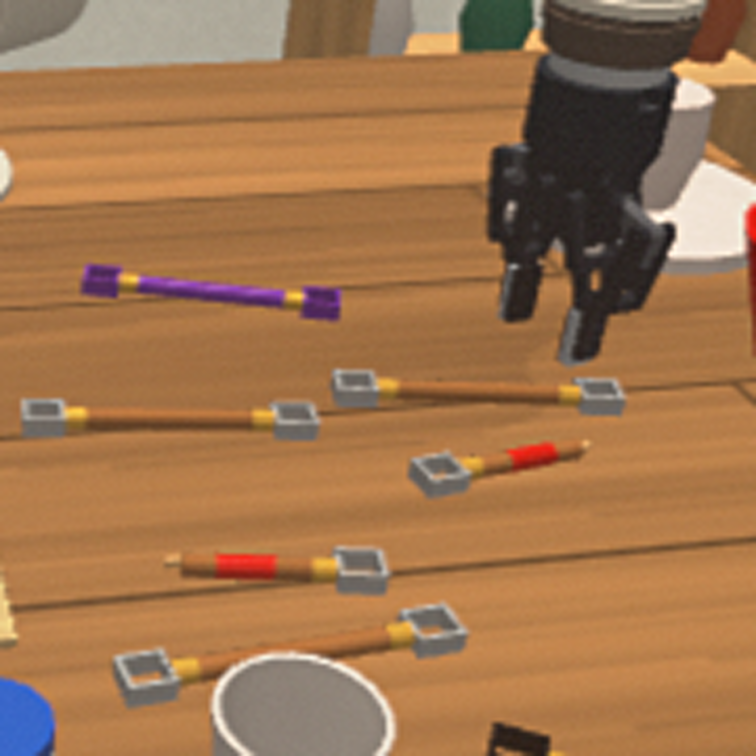

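Stub 2 is unmoved, with its tape at crop (533,456). Descending 13 mm further toward -y.

{"method": "jog_arm", "body": {
  "deltas": [
    {"x": 0, "y": -13, "twist": 0, "z": -40, "fingers": 0.6},
    {"x": 0, "y": -13, "twist": 0, "z": -75, "fingers": 0.6},
    {"x": 0, "y": -13, "twist": 0, "z": -94, "fingers": 0.6},
    {"x": 0, "y": -13, "twist": 0, "z": -94, "fingers": 0.6},
    {"x": 0, "y": -13, "twist": 0, "z": -94, "fingers": 0},
    {"x": 0, "y": -13, "twist": 0, "z": -94, "fingers": 0},
    {"x": 0, "y": -13, "twist": 0, "z": -94, "fingers": 0},
    {"x": 0, "y": -13, "twist": 0, "z": -94, "fingers": 0},
    {"x": 0, "y": -13, "twist": 0, "z": -50, "fingers": 0},
    {"x": 0, "y": -13, "twist": 0, "z": 0, "fingers": 0}
  ]
}}

```text
time: 8.8
ee_pos: [0.51, 0.3428, 0.1135]
tcp_rot: [92.5, 88.7, 12.7]
wrist_force: [2.1, 1.3, 0.2]
opening: 0.0111
```

{"method": "jog_arm", "body": {
  "deltas": [
    {"x": 0, "y": -20, "twist": 0, "z": 45, "fingers": 0},
    {"x": 0, "y": -70, "twist": -5, "z": 45, "fingers": 0},
    {"x": 0, "y": -120, "twist": -10, "z": 45, "fingers": 0},
    {"x": -5, "y": -170, "twist": -10, "z": 45, "fingers": 0},
    {"x": -10, "y": -220, "twist": -10, "z": 45, "fingers": 0},
    {"x": -15, "y": -270, "twist": -10, "z": 45, "fingers": 0},
    {"x": -20, "y": -320, "twist": -10, "z": 45, "fingers": 0},
    {"x": -25, "y": -370, "twist": -10, "z": 45, "fingers": 0},
    {"x": -30, "y": -420, "twist": -10, "z": 45, "fingers": 0},
    {"x": -35, "y": -470, "twist": -10, "z": 45, "fingers": 0}
  ]
}}

```text
time: 9.8
ee_pos: [0.4748, -0.1275, 0.1598]
tcp_rot: [90.9, 88.5, 1.1]
wrist_force: [1.8, 0.2, -0.2]
opening: 0.0111
```

Run:
```python
from h import *
go(451,-368,140,0)
s=cam("scene"); save(s,"a7.png",None,1.25)
```

```text
t 9.8 pos [ 474.8 -127.5  159.8] yax 0.2 tilt [ 0.025  0.    -1.   ] q [-15.2  -5.2  -9.9  83.9   0.4  74.5] F [ 1.8  0.2 -0.2] open 11.1
GO dx -23.8 dy -240.5 dz -19.8 twist -0.2 (alt 179.8)
```

View pics/a7.png

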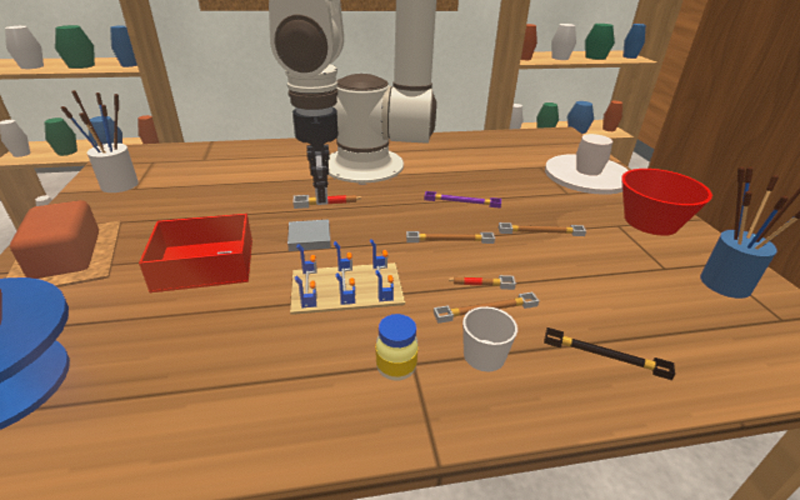

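Stub 2 is held at (325,200) with its loop towards -y.

{"method": "jog_arm", "body": {
  "deltas": [
    {"x": -5, "y": -50, "z": 0, "twist": 0, "fingers": 0},
    {"x": -10, "y": -100, "z": 0, "twist": 0, "fingers": 0},
    {"x": -15, "y": -150, "z": 0, "twist": 0, "fingers": 0},
    {"x": -20, "y": -200, "z": 0, "twist": 0, "fingers": 0},
    {"x": -22, "y": -250, "z": 0, "twist": 0, "fingers": 0},
    {"x": -22, "y": -254, "z": -10, "twist": 0, "fingers": 0},
    {"x": -22, "y": -254, "z": -20, "twist": 0, "fingers": 0},
    {"x": -22, "y": -254, "z": -20, "twist": 0, "fingers": 0}
  ]
}}

```text
time: 10.65
ee_pos: [0.4516, -0.3865, 0.1381]
tcp_rot: [88.6, 88.7, -1.4]
wrist_force: [0.8, 0.0, -0.4]
opening: 0.0112
```

{"method": "jog_arm", "body": {
  "deltas": [
    {"x": 0, "y": 0, "z": -40, "twist": 0, "fingers": 0},
    {"x": 0, "y": 0, "z": -75, "twist": 0, "fingers": 0},
    {"x": 0, "y": 0, "z": -75, "twist": 0, "fingers": 0},
    {"x": 0, "y": 0, "z": -75, "twist": 0, "fingers": 0},
    {"x": 0, "y": 0, "z": -75, "twist": 0, "fingers": 0.5},
    {"x": 0, "y": 0, "z": -75, "twist": 0, "fingers": 0.5},
    {"x": 0, "y": 0, "z": -75, "twist": 0, "fingers": 0.5},
    {"x": 0, "y": 0, "z": -40, "twist": 0, "fingers": 0.5},
    {"x": 0, "y": 0, "z": 10, "twist": 0, "fingers": 0.5},
    {"x": 0, "y": 0, "z": 30, "twist": 0, "fingers": 0.5}
  ]
}}

```text
time: 11.65
ee_pos: [0.4524, -0.3873, 0.1737]
tcp_rot: [80.8, 88.4, -9.3]
wrist_force: [1.2, -1.4, 0.6]
opening: 0.0423
```

Run:
```python
from h import *
c=cam("top"); save(c,"a8.png",(380,150,540,290),4.5)
s=cam("scene")
for b in blobs(s,red(s),8,.007,(340,165,500,260)): print(np.round(b[:2],1),np.round(b[2],1),b[3][:2]*1000//.1/10)
for b in blobs(s,gray(s),25,.007,(320,165,500,260)): print(np.round(b[:2],1),np.round(b[2],1),b[3][:2]*1000//.1/10)
go(596,181,130,-9)
```

```text
[378.5 224.5] [ 5. 13.] [591.6 152.9]
[391.5 252. ] [41. 14.] [690.  151.9]
[354.6 250.9] [12.2 14.1] [674.6  71. ]
[422.7 239.6] [11.6 14.1] [660.1 238.5]
[405.5 225. ] [10. 13.] [602.8 218.3]
[390. 190.] [ 8. 10.] [447.  232.4]
[329.5 189. ] [8. 9.] [419.1  64.6]
[462. 184.] [ 8. 10.] [444.6 451.9]
[404. 182.] [ 8. 10.] [411.6 287.2]
t 11.8 pos [ 452.7 -387.6  173. ] yax -0.0 tilt [ 0.028 -0.005 -1.   ] q [-40.9   9.    6.2  85.7   0.8  49.1] F [ 0.2 -0.9  0.7] open 42.7
GO dx 143.3 dy 568.6 dz -43.0 twist -9.0 (alt 171.0)
```

View pics/a8.png

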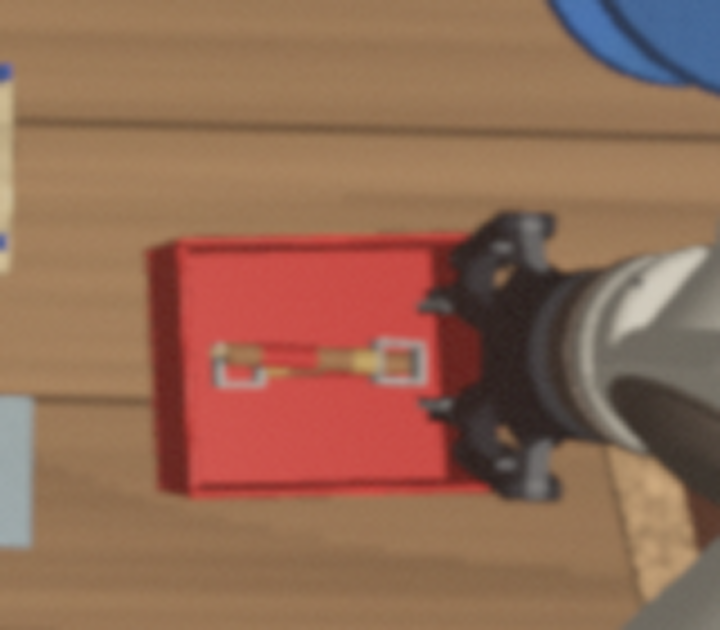

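Both stubs lie in the crate, crossed at crop (320,360). Going for stub 3, now with settling rows.

{"method": "jog_arm", "body": {
  "deltas": [
    {"x": 10, "y": 45, "z": 0, "twist": 0, "fingers": 0.55},
    {"x": 22, "y": 90, "z": 0, "twist": 0, "fingers": 0.55},
    {"x": 34, "y": 135, "z": 0, "twist": 0, "fingers": 0.55},
    {"x": 46, "y": 180, "z": 0, "twist": -2, "fingers": 0.55},
    {"x": 58, "y": 225, "z": 0, "twist": -4, "fingers": 0.55},
    {"x": 70, "y": 270, "z": 0, "twist": -6, "fingers": 0.55},
    {"x": 82, "y": 315, "z": 0, "twist": -8, "fingers": 0.55},
    {"x": 94, "y": 345, "z": 0, "twist": -9, "fingers": 0.55},
    {"x": 94, "y": 345, "z": 0, "twist": -9, "fingers": 0.55},
    {"x": 94, "y": 345, "z": 0, "twist": -9, "fingers": 0.55}
  ]
}}

```text
time: 12.75
ee_pos: [0.5466, -0.0421, 0.1724]
tcp_rot: [78.7, 88.4, -20.3]
wrist_force: [-0.3, 0.6, -0.1]
opening: 0.0471
```

{"method": "jog_arm", "body": {
  "deltas": [
    {"x": 12, "y": 45, "z": 0, "twist": 0, "fingers": 0.55},
    {"x": 24, "y": 90, "z": 0, "twist": 0, "fingers": 0.55},
    {"x": 36, "y": 135, "z": -10, "twist": 0, "fingers": 0.55},
    {"x": 48, "y": 180, "z": -30, "twist": 0, "fingers": 0.55},
    {"x": 50, "y": 215, "z": -45, "twist": 0, "fingers": 0.55},
    {"x": 50, "y": 224, "z": -60, "twist": 0, "fingers": 0.55},
    {"x": 50, "y": 224, "z": -60, "twist": 0, "fingers": 0.55},
    {"x": 50, "y": 224, "z": -60, "twist": 0, "fingers": 0.55},
    {"x": 50, "y": 224, "z": -60, "twist": 0, "fingers": 0.55},
    {"x": 50, "y": 224, "z": -60, "twist": 0, "fingers": 0.55}
  ]
}}

```text
time: 13.75
ee_pos: [0.5972, 0.1806, 0.1137]
tcp_rot: [80.6, 88.3, -18.5]
wrist_force: [0.4, -0.6, -0.4]
opening: 0.0466
```

Run:
```python
from h import *
go(596,181,19,-9.5)
s=cam("scene"); save(s,"a9.png",(320,90,500,270),4.2)
```

```text
t 13.8 pos [597.2 180.6 113.7] yax -9.0 tilt [ 0.028 -0.009 -1.   ] q [ 17.3  13.2   4.4  79.9  -1.  116.3] F [ 0.4 -0.6 -0.4] open 46.6
GO dx -1.2 dy 0.4 dz -94.7 twist -0.5 (alt 179.5)
```

View pics/a9.png

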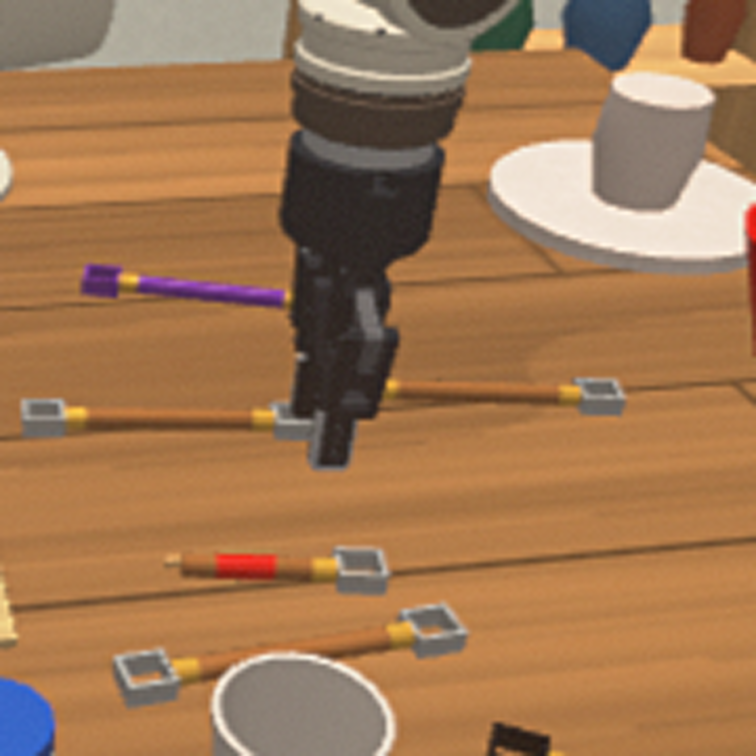

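{"method": "jog_arm", "body": {
  "deltas": [
    {"x": -1, "y": 0, "twist": 0, "z": -40, "fingers": 0.55},
    {"x": -1, "y": 0, "twist": 0, "z": -75, "fingers": 0.55},
    {"x": -1, "y": 0, "twist": 0, "z": -94, "fingers": 0.55},
    {"x": -1, "y": 0, "twist": 0, "z": -94, "fingers": 0.55},
    {"x": -1, "y": 0, "twist": 0, "z": -94, "fingers": 0},
    {"x": -1, "y": 0, "twist": 0, "z": -94, "fingers": 0},
    {"x": -1, "y": 0, "twist": 0, "z": -94, "fingers": 0},
    {"x": -1, "y": 0, "twist": 0, "z": -94, "fingers": 0},
    {"x": -1, "y": 0, "twist": 0, "z": -60, "fingers": 0},
    {"x": -1, "y": 0, "twist": 0, "z": -10, "fingers": 0}
  ]
}}

```text
time: 14.8
ee_pos: [0.5944, 0.1803, 0.1017]
tcp_rot: [73.0, 88.6, -26.0]
wrist_force: [1.2, 0.7, -0.9]
opening: 0.0112
```

{"method": "jog_arm", "body": {
  "deltas": [
    {"x": -10, "y": -10, "twist": 4, "z": 40, "fingers": 0},
    {"x": -20, "y": -50, "twist": 9, "z": 60, "fingers": 0},
    {"x": -30, "y": -95, "twist": 9, "z": 60, "fingers": 0},
    {"x": -42, "y": -140, "twist": 9, "z": 60, "fingers": 0},
    {"x": -54, "y": -185, "twist": 9, "z": 60, "fingers": 0},
    {"x": -66, "y": -230, "twist": 9, "z": 60, "fingers": 0},
    {"x": -78, "y": -275, "twist": 9, "z": 60, "fingers": 0},
    {"x": -90, "y": -310, "twist": 9, "z": 60, "fingers": 0},
    {"x": -90, "y": -310, "twist": 9, "z": 60, "fingers": 0},
    {"x": -90, "y": -310, "twist": 9, "z": 60, "fingers": 0}
  ]
}}

```text
time: 15.8
ee_pos: [0.5043, -0.1303, 0.1621]
tcp_rot: [73.7, 88.5, -16.5]
wrist_force: [0.2, 0.7, -0.3]
opening: 0.0113
```

Run:
```python
from h import *
go(451,-368,140,0)
s=cam("scene"); save(s,"a10.png",None,1.25)
```

```text
t 15.8 pos [ 504.3 -130.3  162.1] yax -0.1 tilt [ 0.025 -0.007 -1.   ] q [-14.5  -1.3  -5.9  83.9  -0.1  75.7] F [ 0.2  0.7 -0.3] open 11.3
GO dx -53.3 dy -237.7 dz -22.1 twist 0.1 (alt -179.9)
```

View pics/a10.png

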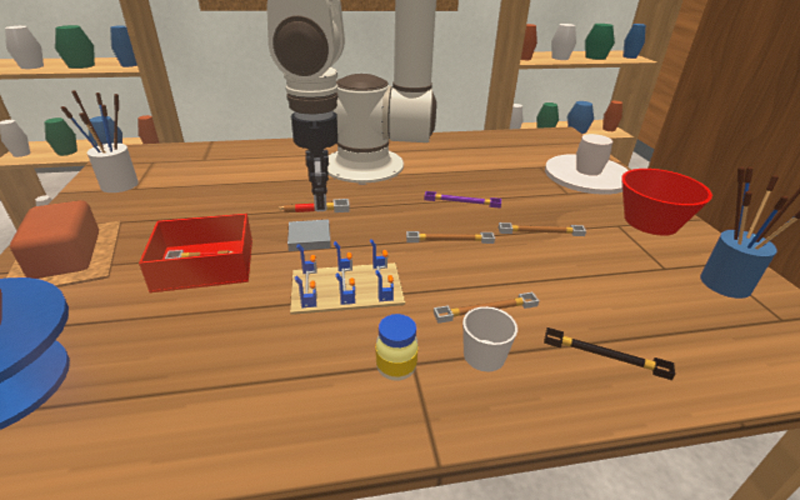

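Stub 3 is held at (315,207), loop towards +y.

{"method": "jog_arm", "body": {
  "deltas": [
    {"x": -8, "y": -45, "z": 0, "twist": 0, "fingers": 0},
    {"x": -16, "y": -90, "z": 0, "twist": 0, "fingers": 0},
    {"x": -24, "y": -135, "z": 0, "twist": 0, "fingers": 0},
    {"x": -32, "y": -180, "z": 0, "twist": 0, "fingers": 0},
    {"x": -38, "y": -220, "z": 0, "twist": 0, "fingers": 0},
    {"x": -38, "y": -236, "z": -10, "twist": 0, "fingers": 0},
    {"x": -38, "y": -236, "z": -22, "twist": 0, "fingers": 0},
    {"x": -38, "y": -236, "z": -22, "twist": 0, "fingers": 0}
  ]
}}

```text
time: 16.65
ee_pos: [0.4664, -0.3637, 0.1374]
tcp_rot: [78.8, 88.7, -11.2]
wrist_force: [-0.8, -0.9, -0.2]
opening: 0.0112
```

{"method": "jog_arm", "body": {
  "deltas": [
    {"x": 0, "y": 0, "z": -40, "twist": 0, "fingers": 0},
    {"x": 0, "y": 0, "z": -75, "twist": 0, "fingers": 0},
    {"x": 0, "y": 0, "z": -75, "twist": 0, "fingers": 0},
    {"x": 0, "y": 0, "z": -75, "twist": 0, "fingers": 0},
    {"x": 0, "y": 0, "z": -75, "twist": 0, "fingers": 0.5},
    {"x": 0, "y": 0, "z": -75, "twist": 0, "fingers": 0.5},
    {"x": 0, "y": 0, "z": -75, "twist": 0, "fingers": 0.5},
    {"x": 0, "y": 0, "z": -40, "twist": 0, "fingers": 0.5},
    {"x": 0, "y": 0, "z": 10, "twist": 0, "fingers": 0.5},
    {"x": 0, "y": 0, "z": 30, "twist": 0, "fingers": 0.5}
  ]
}}

```text
time: 17.65
ee_pos: [0.4674, -0.3645, 0.1729]
tcp_rot: [73.0, 88.4, -17.0]
wrist_force: [0.6, -0.4, 0.4]
opening: 0.0427
```

Run:
```python
from h import *
c=cam("top"); save(c,"a11.png",(380,150,540,290),4.5)
s=cam("scene")
for b in blobs(s,gray(s),25,.007,(320,165,500,260)): print(np.round(b[:2],1),np.round(b[2],1),b[3][:2]*1000//.1/10)
print()
for b in blobs(c,gray(c),25,.007,(130,130,310,260)): print(np.round(b[:2],1),np.round(b[2],1),b[3][:2]*1000//.1/10,b[4])
go(430,150,130,-9)
```

```text
[391.5 252. ] [41. 14.] [690.  151.9]
[354.6 250.9] [12.2 14.1] [674.6  71. ]
[422.7 239.6] [11.6 14.1] [660.1 238.5]
[390. 190.] [ 8. 10.] [447.  232.4]
[329.5 189. ] [8. 9.] [419.1  64.6]
[462. 184.] [ 8. 10.] [444.6 451.9]
[404. 182.] [ 8. 10.] [411.6 287.2]

[204.6 240.5] [11.6 10.9] [408.4 289.3] 106.0
[286.1 239.6] [11.3 10.5] [415.7  66.8] 101.0
[225.5 228.6] [11.4 10.7] [442.1 234. ] 96.5
[144.4 227.2] [11.4 10.6] [441.1 455.8] 45.0
[227.  151.5] [ 9. 10.] [658.2 240.2] 89.0
[287. 148.] [10. 10.] [672.4  71.8] 86.5
t 17.8 pos [ 467.8 -364.8  172.3] yax -0.0 tilt [ 0.027 -0.009 -1.   ] q [-38.2   8.5   5.5  85.5   0.6  51.8] F [ 0.8 -1.1  0.3] open 42.8
GO dx -37.8 dy 514.8 dz -42.3 twist -9.0 (alt 171.0)
```

View pics/a11.png

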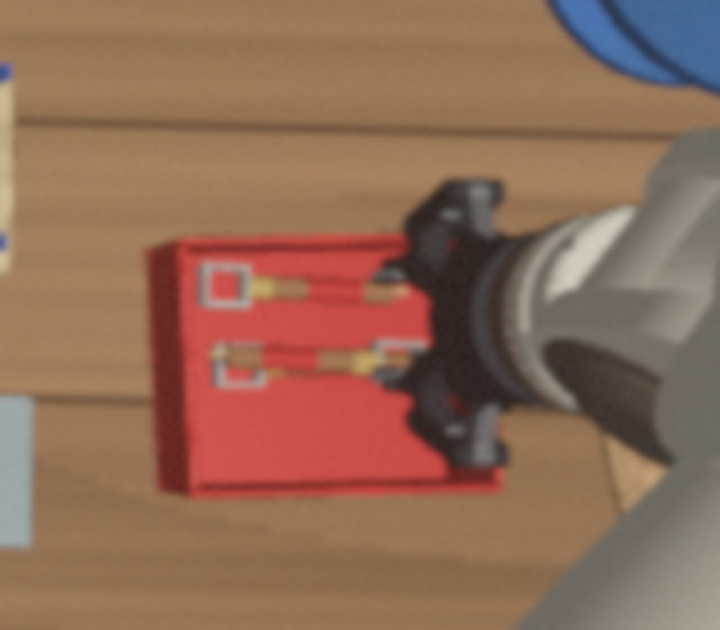

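All three stubs are in the crate, and the good tools have not moved. Next is tool C with its middle at (430,149.5).

{"method": "jog_arm", "body": {
  "deltas": [
    {"x": -4, "y": 45, "z": 0, "twist": 0, "fingers": 0.55},
    {"x": -8, "y": 90, "z": 0, "twist": 0, "fingers": 0.55},
    {"x": -12, "y": 135, "z": 0, "twist": 0, "fingers": 0.55},
    {"x": -16, "y": 180, "z": 0, "twist": -2, "fingers": 0.55},
    {"x": -20, "y": 225, "z": 0, "twist": -4, "fingers": 0.55},
    {"x": -24, "y": 270, "z": 0, "twist": -6, "fingers": 0.55},
    {"x": -28, "y": 315, "z": 0, "twist": -8, "fingers": 0.55},
    {"x": -32, "y": 345, "z": 0, "twist": -9, "fingers": 0.55},
    {"x": -32, "y": 345, "z": 0, "twist": -9, "fingers": 0.55},
    {"x": -32, "y": 345, "z": 0, "twist": -9, "fingers": 0.55}
  ]
}}

```text
time: 18.75
ee_pos: [0.4356, -0.0194, 0.172]
tcp_rot: [71.7, 88.4, -27.2]
wrist_force: [0.5, -0.2, -0.3]
opening: 0.0467
```

{"method": "jog_arm", "body": {
  "deltas": [
    {"x": -3, "y": 45, "z": 0, "twist": 0, "fingers": 0.55},
    {"x": -6, "y": 90, "z": 0, "twist": 0, "fingers": 0.55},
    {"x": -6, "y": 130, "z": -20, "twist": 0, "fingers": 0.55},
    {"x": -6, "y": 160, "z": -40, "twist": 0, "fingers": 0.55},
    {"x": -6, "y": 170, "z": -60, "twist": 0, "fingers": 0.55},
    {"x": -6, "y": 170, "z": -60, "twist": 0, "fingers": 0.55},
    {"x": -6, "y": 170, "z": -60, "twist": 0, "fingers": 0.55},
    {"x": -6, "y": 170, "z": -60, "twist": 0, "fingers": 0.55}
  ]
}}

```text
time: 19.55
ee_pos: [0.4304, 0.1495, 0.1132]
tcp_rot: [73.2, 88.3, -25.8]
wrist_force: [-0.4, -0.2, 0.1]
opening: 0.0471
```

Run:
```python
from h import *
go(430,149.5,19,-9)
s=cam("scene"); save(s,"a12.png",(300,90,480,270),4.2)
```

```text
t 19.6 pos [430.4 149.5 113.2] yax -9.0 tilt [ 0.027 -0.013 -1.   ] q [ 19.9  -9.7 -19.1  79.5  -1.2 118.9] F [-0.4 -0.2  0.1] open 47.1
GO dx -0.4 dy -0.0 dz -94.2 twist -0.0 (alt 180.0)
```

View pics/a12.png

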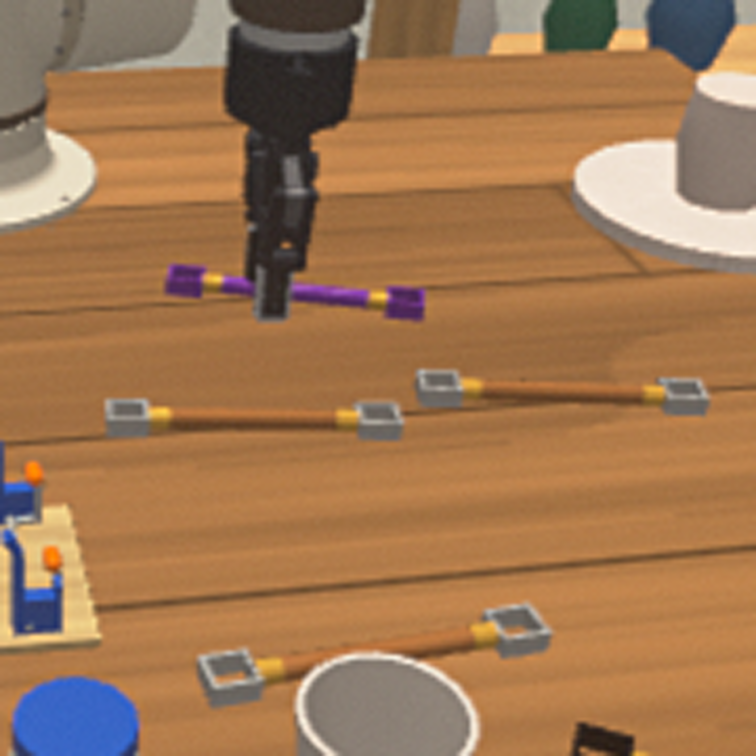

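The gripper hangs over tool C, whose middle is at crop (253,418). I'll descend, grip at 80 N and lift.

{"method": "jog_arm", "body": {
  "deltas": [
    {"x": 0, "y": 0, "twist": 0, "z": -40, "fingers": 0.55},
    {"x": 0, "y": 0, "twist": 0, "z": -75, "fingers": 0.55},
    {"x": 0, "y": 0, "twist": 0, "z": -94, "fingers": 0.55},
    {"x": 0, "y": 0, "twist": 0, "z": -94, "fingers": 0.55},
    {"x": 0, "y": 0, "twist": 0, "z": -94, "fingers": 0},
    {"x": 0, "y": 0, "twist": 0, "z": -94, "fingers": 0},
    {"x": 0, "y": 0, "twist": 0, "z": -94, "fingers": 0},
    {"x": 0, "y": 0, "twist": 0, "z": -94, "fingers": 0},
    {"x": 0, "y": 0, "twist": 0, "z": -60, "fingers": 0},
    {"x": 0, "y": 0, "twist": 0, "z": -10, "fingers": 0}
  ],
  "grip_force": 80
}}

```text
time: 20.6
ee_pos: [0.4292, 0.1491, 0.1031]
tcp_rot: [68.7, 88.4, -30.3]
wrist_force: [1.9, 0.6, 0.4]
opening: 0.0104
```

{"method": "jog_arm", "body": {
  "deltas": [
    {"x": 5, "y": 0, "twist": 8, "z": 30, "fingers": 0},
    {"x": 20, "y": -10, "twist": 16, "z": 50, "fingers": 0},
    {"x": 35, "y": -40, "twist": 24, "z": 50, "fingers": 0},
    {"x": 50, "y": -80, "twist": 32, "z": 50, "fingers": 0},
    {"x": 60, "y": -110, "twist": 40, "z": 50, "fingers": 0},
    {"x": 70, "y": -140, "twist": 48, "z": 50, "fingers": 0},
    {"x": 80, "y": -170, "twist": 56, "z": 50, "fingers": 0},
    {"x": 90, "y": -200, "twist": 64, "z": 50, "fingers": 0},
    {"x": 90, "y": -200, "twist": 64, "z": 50, "fingers": 0},
    {"x": 90, "y": -200, "twist": 64, "z": 50, "fingers": 0}
  ]
}}

```text
time: 21.6
ee_pos: [0.5194, -0.0514, 0.1539]
tcp_rot: [68.0, 88.4, 32.8]
wrist_force: [-1.0, 0.9, -0.5]
opening: 0.0106
```

Run:
```python
from h import *
go(566,-163.5,130,89)
s=cam("scene"); save(s,"a13.png",None,1.25)
```

```text
t 21.6 pos [519.4 -51.4 153.9] yax 54.8 tilt [ 0.024  0.015 -1.   ] q [-6.2 -1.  -6.5 83.2  1.  29. ] F [-1.   0.9 -0.5] open 10.6
GO dx 46.6 dy -112.1 dz -23.9 twist 34.2 (alt -145.8)
```

View pics/a13.png

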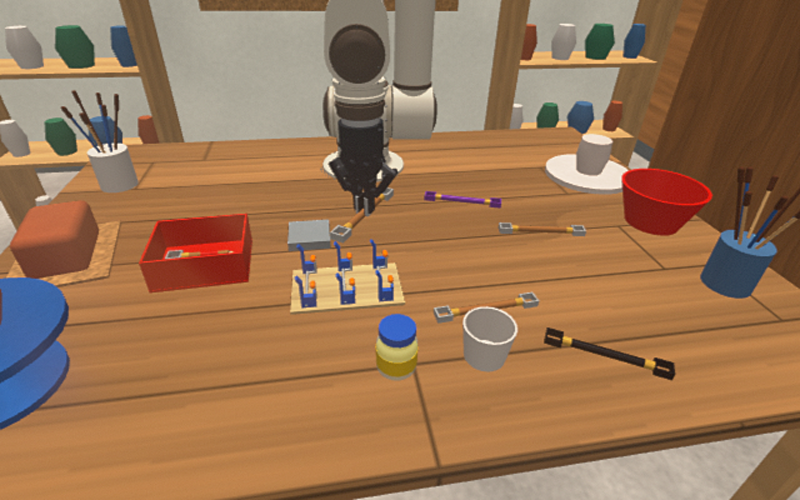

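Tool C is held, pictured at (362,215). Moving above clip 2.

{"method": "jog_arm", "body": {
  "deltas": [
    {"x": 12, "y": -25, "twist": 8, "z": 0, "fingers": 0},
    {"x": 24, "y": -50, "twist": 16, "z": 0, "fingers": 0},
    {"x": 36, "y": -80, "twist": 24, "z": 0, "fingers": 0},
    {"x": 47, "y": -112, "twist": 32, "z": 0, "fingers": 0},
    {"x": 47, "y": -112, "twist": 34, "z": -10, "fingers": 0},
    {"x": 47, "y": -112, "twist": 34, "z": -24, "fingers": 0},
    {"x": 47, "y": -112, "twist": 34, "z": -24, "fingers": 0},
    {"x": 47, "y": -112, "twist": 34, "z": -24, "fingers": 0},
    {"x": 47, "y": -112, "twist": 34, "z": -24, "fingers": 0}
  ]
}}

```text
time: 22.55
ee_pos: [0.5663, -0.162, 0.1305]
tcp_rot: [66.4, 88.4, 65.3]
wrist_force: [0.7, -0.5, -0.6]
opening: 0.0105
```

Run:
```python
from h import *
go(566,-163.5,80,89)
s=cam("scene"); save(s,"a14.png",(200,130,360,260),4.8)
c=cam("top"); save(c,"a15.png",(290,120,430,260),4)
```

```text
t 22.6 pos [ 566.3 -162.   130.5] yax 88.9 tilt [ 0.012  0.026 -1.   ] q [-16.7   9.4   1.9  82.3   1.6 -15.6] F [ 0.7 -0.5 -0.6] open 10.5
GO dx -0.3 dy -1.5 dz -50.5 twist 0.1 (alt -179.9)
```

View pics/a14.png

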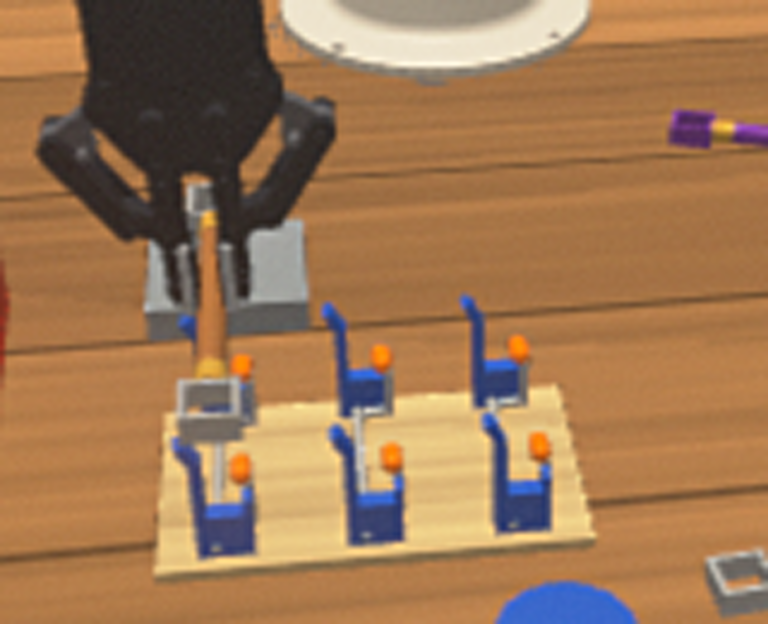

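View pics/a15.png

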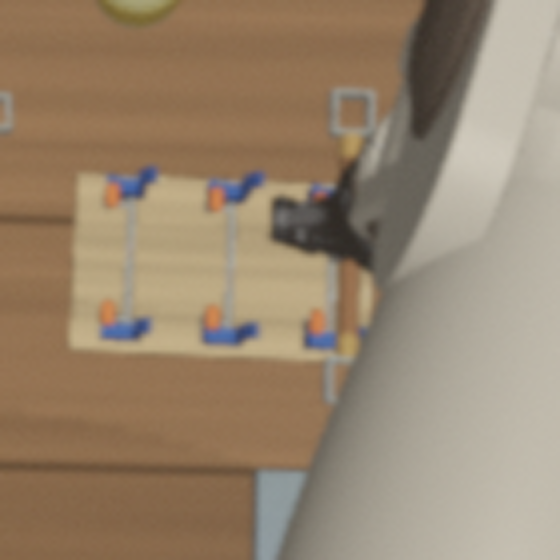

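Run:
```python
from h import *
c=cam("top");s=cam("scene")
for u,v in ((290+351/4,120+146/4),(290+353/4,120+111/4),(290+348/4,120+344/4)): print("top",(p2w(c,u,v,.1175)*1000).round(1))
for u,v in ((200+209/4.8,130+408/4.8),(200+210/4.8,130+366/4.8),(200+208/4.8,130+218/4.8)): print("scene",(p2w(s,u,v,.1175)*1000).round(1))
# tall prong tops (z 75) of clip 2 and 0 and nose 
for n,u,v in (("c2 near tip",180,443),("c1 near tip",337,433),("c0 near tip",488,422),("c1 far",328,312),("c0 far",467,302)): print(n,(p2w(s,200+u/4.8,130+v/4.8,.075)*1000).round(1))
```

```text
top [ 628.5 -164.2  117.5]
top [ 651.  -165.4  117.5]
top [ 503.7 -162.6  117.5]
scene [ 655.5 -162.7  117.5]
scene [ 625.3 -162.2  117.5]
scene [ 500.1 -163.   117.5]
c2 near tip [ 622.7 -179.2   75. ]
c1 near tip [ 625.2 -109.7   75. ]
c0 near tip [626.6 -41.3  75. ]
c1 far [ 527.2 -108.2   75. ]
c0 far [527.7 -38.8  75. ]
```

The tool's middle is at about (567,-163.4). Clip 2's seat is at about (566.5,-163.5), so they line up. Lowering to just above the noses.

{"method": "jog_arm", "body": {
  "deltas": [
    {"x": 0, "y": 0, "twist": 0, "z": -20, "fingers": 0},
    {"x": 0, "y": 0, "twist": 0, "z": -40, "fingers": 0},
    {"x": 0, "y": 0, "twist": 0, "z": -56, "fingers": 0},
    {"x": 0, "y": 0, "twist": 0, "z": -56, "fingers": 0},
    {"x": 0, "y": 0, "twist": 0, "z": -56, "fingers": 0}
  ]
}}

```text
time: 23.25
ee_pos: [0.5665, -0.1626, 0.0749]
tcp_rot: [66.2, 88.4, 65.1]
wrist_force: [-0.6, -0.9, -0.3]
opening: 0.01
```

Run:
```python
from h import *
go(566,-163.5,51.5,89)
s=cam("scene"); save(s,"a16.png",(220,160,320,250),7)
```

```text
t 23.2 pos [ 566.5 -162.6   74.9] yax 88.9 tilt [ 0.012  0.026 -1.   ] q [-16.7  10.3  -3.3  76.2   1.6 -15.6] F [-0.6 -0.9 -0.3] open 10.0
GO dx -0.5 dy -0.9 dz -23.4 twist 0.1 (alt -179.9)
```

View pics/a16.png

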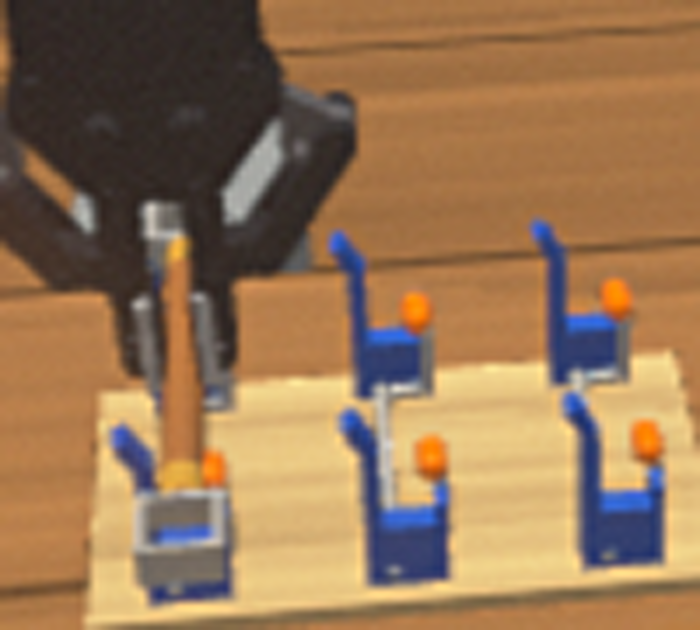

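The handle sits between the tall prong (120,440) and the nose (213,467), as wanted. Pressing down in small rows.

{"method": "jog_arm", "body": {
  "deltas": [
    {"x": 0, "y": -0.5, "twist": 0, "z": -4, "fingers": 0},
    {"x": 0, "y": -0.5, "twist": 0, "z": -8, "fingers": 0},
    {"x": 0, "y": -0.5, "twist": 0, "z": -12, "fingers": 0},
    {"x": 0, "y": -0.5, "twist": 0, "z": -15, "fingers": 0},
    {"x": 0, "y": -0.5, "twist": 0, "z": -18, "fingers": 0},
    {"x": 0, "y": -0.5, "twist": 0, "z": -20, "fingers": 0}
  ]
}}

```text
time: 23.9
ee_pos: [0.5676, -0.1643, 0.0564]
tcp_rot: [57.6, 88.4, 56.4]
wrist_force: [0.5, -4.5, 2.6]
opening: 0.0102
```

{"method": "jog_arm", "body": {
  "deltas": [
    {"x": 0, "y": 0, "twist": 0, "z": -2, "fingers": 0},
    {"x": 0, "y": 0, "twist": 0, "z": -3, "fingers": 0},
    {"x": 0, "y": 0, "twist": 0, "z": -4, "fingers": 0}
  ]
}}

```text
time: 24.2
ee_pos: [0.5678, -0.1643, 0.0532]
tcp_rot: [56.2, 88.4, 55.0]
wrist_force: [-4.0, -0.2, 14.3]
opening: 0.0103
```

Run:
```python
from h import *
go(566,-163.5,51.5,89)
s=cam("scene"); save(s,"a17.png",(220,160,320,250),7)
```

```text
t 24.2 pos [ 567.8 -164.3   53.2] yax 88.8 tilt [ 0.016  0.023 -1.   ] q [-16.8  10.8  -5.1  73.6   1.5 -15.6] F [-4.  -0.2 14.3] open 10.3
GO dx -1.8 dy 0.8 dz -1.7 twist 0.2 (alt -179.8)
```

View pics/a17.png

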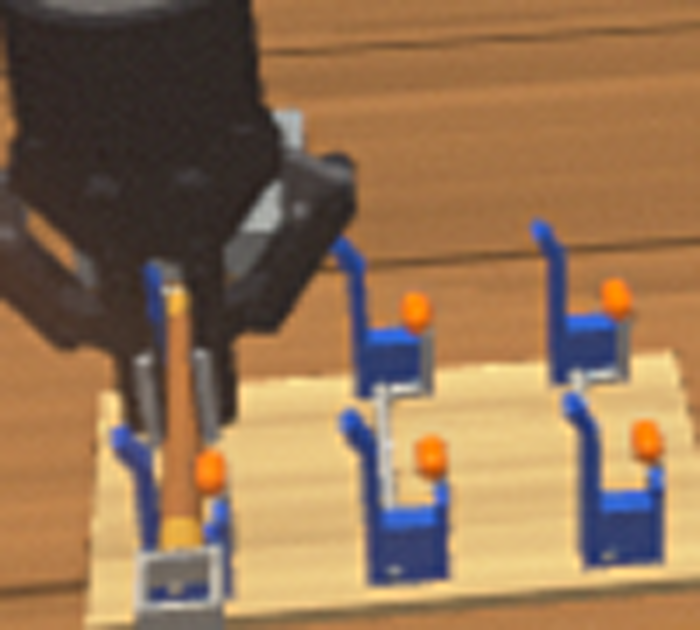

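The nose at (210,470) now closes over the handle. A bit more press, then release and rise.

{"method": "jog_arm", "body": {
  "deltas": [
    {"x": 0, "y": 0, "twist": 0, "z": -1, "fingers": 0},
    {"x": 0, "y": 0, "twist": 0, "z": -2, "fingers": 0}
  ]
}}

```text
time: 24.45
ee_pos: [0.5678, -0.1643, 0.0531]
tcp_rot: [54.1, 88.4, 52.9]
wrist_force: [-9.2, 0.3, 22.0]
opening: 0.0104
```

{"method": "jog_arm", "body": {
  "deltas": [
    {"x": 0, "y": 0, "twist": 0, "z": 0, "fingers": 0.45},
    {"x": 0, "y": 0, "twist": 0, "z": 0, "fingers": 0.45},
    {"x": 0, "y": 0, "twist": 0, "z": 0, "fingers": 0.45},
    {"x": 0, "y": 0, "twist": 0, "z": 0, "fingers": 0.45},
    {"x": 0, "y": 0, "twist": 0, "z": 30, "fingers": 0.45},
    {"x": 0, "y": 0, "twist": 0, "z": 60, "fingers": 0.45},
    {"x": 0, "y": 0, "twist": 0, "z": 90, "fingers": 0.45},
    {"x": 0, "y": 0, "twist": 0, "z": 115, "fingers": 0.45},
    {"x": 0, "y": 0, "twist": 0, "z": 115, "fingers": 0.45}
  ]
}}

```text
time: 25.35
ee_pos: [0.5692, -0.1646, 0.1719]
tcp_rot: [44.5, 88.2, 43.3]
wrist_force: [0.3, -0.0, 0.4]
opening: 0.0387
```

Run:
```python
from h import *
go(425.5,371.5,130,-11)
s=cam("scene"); save(s,"a18.png",(220,160,320,250),7)
for b in blobs(s,gray(s),25,.007,(320,165,500,260)): print(np.round(b[:2],1),np.round(b[2],1),b[3][:2]*1000//.1/10)
```

```text
t 25.4 pos [ 569.2 -164.6  171.9] yax 88.8 tilt [ 0.022  0.021 -1.   ] q [-16.8   9.1   6.1  86.2   1.5 -15.6] F [ 0.3 -0.   0.4] open 38.7
GO dx -143.7 dy 536.1 dz -41.9 twist 80.2 (alt -99.8)
[391.5 252. ] [41. 14.] [690.  151.9]
[354.6 250.9] [12.2 14.1] [674.7  71.2]
[422.7 239.6] [11.6 14.1] [660.1 238.5]
[462. 184.] [ 8. 10.] [444.6 451.9]
[404. 182.] [ 8. 10.] [411.6 287.2]
```

View pics/a18.png

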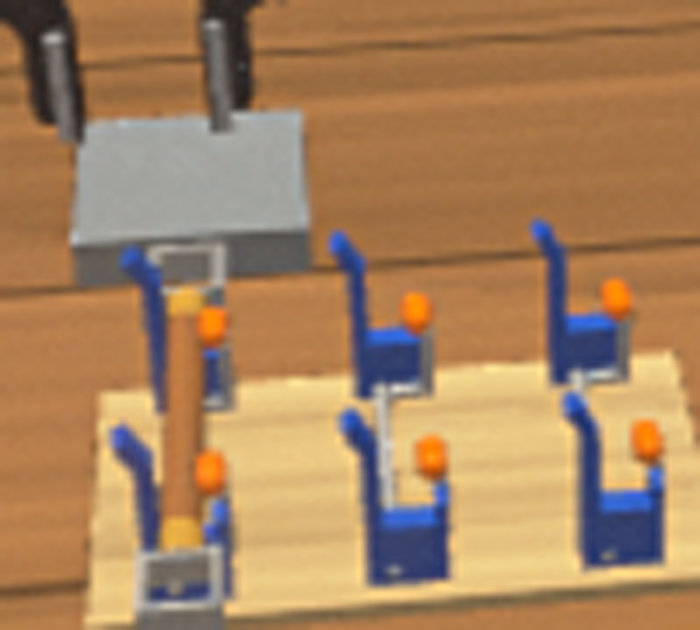

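Tool C lies home in clip 2, with both noses, (212,325) and (210,470), back in their resting places over it. Next is tool B, middle at (425.5,371.5).

{"method": "jog_arm", "body": {
  "deltas": [
    {"x": -15, "y": 40, "z": 0, "twist": 8, "fingers": 0.55},
    {"x": -30, "y": 80, "z": 0, "twist": 16, "fingers": 0.55},
    {"x": -45, "y": 120, "z": 0, "twist": 24, "fingers": 0.55},
    {"x": -60, "y": 160, "z": 0, "twist": 32, "fingers": 0.55},
    {"x": -75, "y": 205, "z": 0, "twist": 40, "fingers": 0.55},
    {"x": -90, "y": 250, "z": 0, "twist": 48, "fingers": 0.55},
    {"x": -105, "y": 295, "z": 0, "twist": 56, "fingers": 0.55},
    {"x": -110, "y": 315, "z": 0, "twist": 60, "fingers": 0.55},
    {"x": -110, "y": 315, "z": 0, "twist": 60, "fingers": 0.55},
    {"x": -110, "y": 315, "z": 0, "twist": 60, "fingers": 0.55}
  ]
}}

```text
time: 26.4
ee_pos: [0.4582, 0.1506, 0.1687]
tcp_rot: [51.7, 88.3, 110.5]
wrist_force: [-0.0, -1.0, 1.3]
opening: 0.047
```

{"method": "jog_arm", "body": {
  "deltas": [
    {"x": -8, "y": 45, "z": 0, "twist": 7, "fingers": 0.55},
    {"x": -16, "y": 90, "z": 0, "twist": 14, "fingers": 0.55},
    {"x": -24, "y": 135, "z": -10, "twist": 20, "fingers": 0.55},
    {"x": -32, "y": 175, "z": -20, "twist": 20, "fingers": 0.55},
    {"x": -34, "y": 210, "z": -40, "twist": 20, "fingers": 0.55},
    {"x": -34, "y": 221, "z": -60, "twist": 20, "fingers": 0.55},
    {"x": -34, "y": 221, "z": -60, "twist": 20, "fingers": 0.55},
    {"x": -34, "y": 221, "z": -60, "twist": 20, "fingers": 0.55},
    {"x": -34, "y": 221, "z": -60, "twist": 20, "fingers": 0.55}
  ]
}}

```text
time: 27.3
ee_pos: [0.4252, 0.3705, 0.1098]
tcp_rot: [49.7, 88.3, 128.4]
wrist_force: [0.7, 0.3, 0.8]
opening: 0.0469
```

Run:
```python
from h import *
go(425.5,371.5,19,-11)
s=cam("scene"); save(s,"a19.png",(320,90,500,270),4.2)
c=cam("top")
for b in blobs(c,gray(c),25,.007,(130,130,310,260)): print(np.round(b[:2],1),np.round(b[2],1),b[3][:2]*1000//.1/10,b[4])
for b in blobs(s,gray(s),25,.007,(320,165,500,260)): print(np.round(b[:2],1),np.round(b[2],1),b[3][:2]*1000//.1/10)
```

```text
t 27.3 pos [425.2 370.5 109.8] yax 168.7 tilt [-0.018  0.023 -1.   ] q [ 40.3   6.3  -3.8  79.8   1.7 -38.4] F [0.7 0.3 0.8] open 46.9
GO dx 0.3 dy 1.0 dz -90.8 twist 0.3 (alt -179.7)
[136.4 254.7] [ 6.9 10.2] [366.2 472.3] 35.0
[204.6 240.5] [11.6 10.9] [408.4 289.3] 105.0
[136.5 230.5] [37. 13.] [431.6 476.8] 300.0
[151.9 209.2] [10.7 10.7] [491. 439.] 41.0
[227.  151.5] [ 9. 10.] [658.2 240.2] 89.0
[287. 148.] [10. 10.] [672.4  71.8] 88.0
[391.5 252. ] [41. 14.] [690.  151.9]
[354.6 250.9] [12.2 14.3] [674.7  71. ]
[422.7 239.6] [11.6 14.1] [660.1 238.5]
[462. 184.] [ 8. 10.] [444.6 451.9]
[404. 182.] [ 8. 10.] [411.6 287.2]
```

View pics/a19.png

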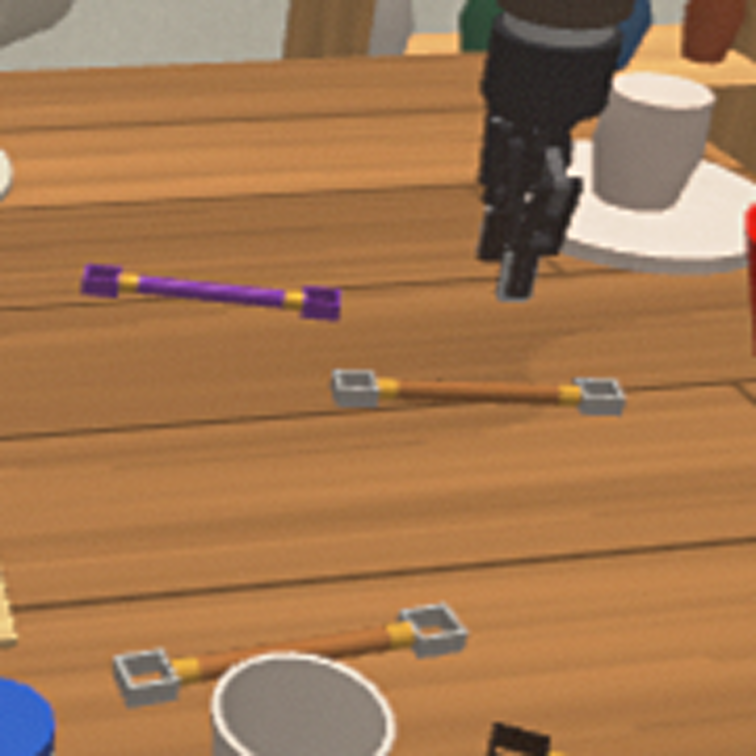

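Tool B is unmoved, middle at crop (480,391). Gripping it.

{"method": "jog_arm", "body": {
  "deltas": [
    {"x": 0, "y": 1, "twist": 0, "z": -40, "fingers": 0.55},
    {"x": 0, "y": 1, "twist": 0, "z": -70, "fingers": 0.55},
    {"x": 0, "y": 1, "twist": 0, "z": -91, "fingers": 0.55},
    {"x": 0, "y": 1, "twist": 0, "z": -91, "fingers": 0.55},
    {"x": 0, "y": 1, "twist": 0, "z": -91, "fingers": 0},
    {"x": 0, "y": 1, "twist": 0, "z": -91, "fingers": 0},
    {"x": 0, "y": 1, "twist": 0, "z": -91, "fingers": 0},
    {"x": 0, "y": 1, "twist": 0, "z": -91, "fingers": 0},
    {"x": 0, "y": 1, "twist": 0, "z": -60, "fingers": 0},
    {"x": 0, "y": 1, "twist": 0, "z": -10, "fingers": 0}
  ]
}}

```text
time: 28.4
ee_pos: [0.4238, 0.3707, 0.0988]
tcp_rot: [58.0, 88.3, 136.7]
wrist_force: [0.4, 0.8, -0.7]
opening: 0.0106
```

{"method": "jog_arm", "body": {
  "deltas": [
    {"x": 0, "y": -10, "twist": 0, "z": 35, "fingers": 0},
    {"x": 10, "y": -50, "twist": -7, "z": 55, "fingers": 0},
    {"x": 25, "y": -90, "twist": -14, "z": 55, "fingers": 0},
    {"x": 40, "y": -130, "twist": -21, "z": 55, "fingers": 0},
    {"x": 55, "y": -170, "twist": -28, "z": 55, "fingers": 0},
    {"x": 70, "y": -210, "twist": -35, "z": 55, "fingers": 0},
    {"x": 85, "y": -250, "twist": -42, "z": 55, "fingers": 0},
    {"x": 100, "y": -290, "twist": -50, "z": 55, "fingers": 0},
    {"x": 100, "y": -290, "twist": -50, "z": 55, "fingers": 0},
    {"x": 100, "y": -290, "twist": -50, "z": 55, "fingers": 0}
  ]
}}

```text
time: 29.4
ee_pos: [0.5241, 0.0798, 0.1547]
tcp_rot: [56.4, 88.3, 85.0]
wrist_force: [0.2, 0.9, -0.7]
opening: 0.0104
```

Run:
```python
from h import *
go(568,-93.5,130,89)
s=cam("scene"); save(s,"a20.png",(200,90,420,270),3.5)
```

```text
t 29.4 pos [524.1  79.8 154.7] yax 118.7 tilt [ 0.003  0.03  -1.   ] q [  7.8   1.   -4.4  84.2   1.7 -20.8] F [ 0.2  0.9 -0.7] open 10.4
GO dx 43.9 dy -173.3 dz -24.7 twist -29.7 (alt 150.3)
```

View pics/a20.png

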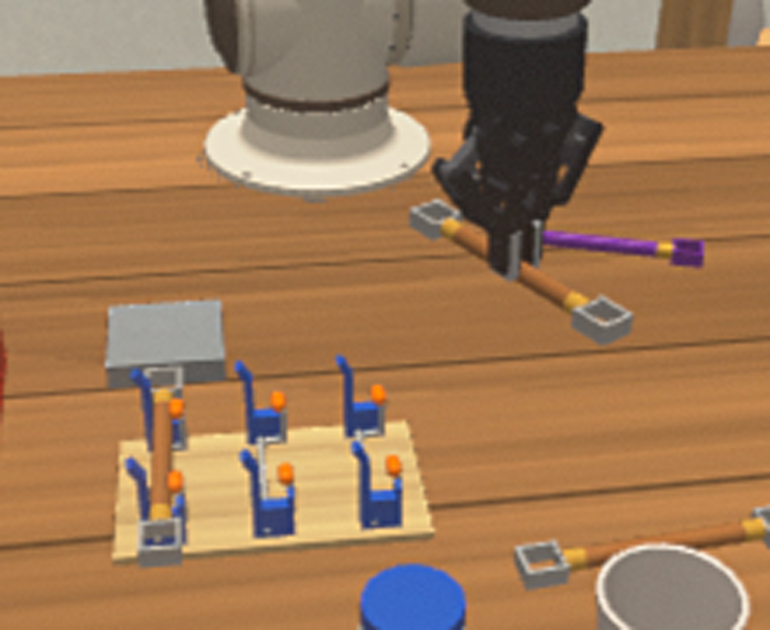

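Tool B is held at crop (515,260). Moving above clip 1.

{"method": "jog_arm", "body": {
  "deltas": [
    {"x": 10, "y": -40, "twist": -7, "z": 0, "fingers": 0},
    {"x": 20, "y": -80, "twist": -14, "z": 0, "fingers": 0},
    {"x": 32, "y": -120, "twist": -21, "z": 0, "fingers": 0},
    {"x": 44, "y": -155, "twist": -28, "z": 0, "fingers": 0},
    {"x": 44, "y": -173, "twist": -30, "z": -10, "fingers": 0},
    {"x": 44, "y": -173, "twist": -30, "z": -25, "fingers": 0},
    {"x": 44, "y": -173, "twist": -30, "z": -25, "fingers": 0},
    {"x": 44, "y": -173, "twist": -30, "z": -25, "fingers": 0},
    {"x": 44, "y": -173, "twist": -30, "z": -25, "fingers": 0}
  ]
}}

```text
time: 30.35
ee_pos: [0.568, -0.091, 0.1303]
tcp_rot: [55.5, 88.3, 54.4]
wrist_force: [-0.2, -0.8, -0.7]
opening: 0.0106
```

```bash
python3 - <<'E'
from h import *
o,_=go(568,-93.5,74,89) or (None,None)
E
python3 - <<'E'
from h import *
s=cam("scene"); save(s,"a21.png",(220,130,340,250),6)
c=cam("top"); save(c,"a22.png",(290,120,430,260),4)
E
```

```text
t 30.4 pos [568.  -91.  130.3] yax 88.9 tilt [ 0.018  0.024 -1.   ] q [-9.8  7.  -0.8 81.5  1.6 -8.7] F [-0.2 -0.8 -0.7] open 10.6
GO dx -0.0 dy -2.5 dz -56.3 twist 0.1 (alt -179.9)
```

View pics/a21.png

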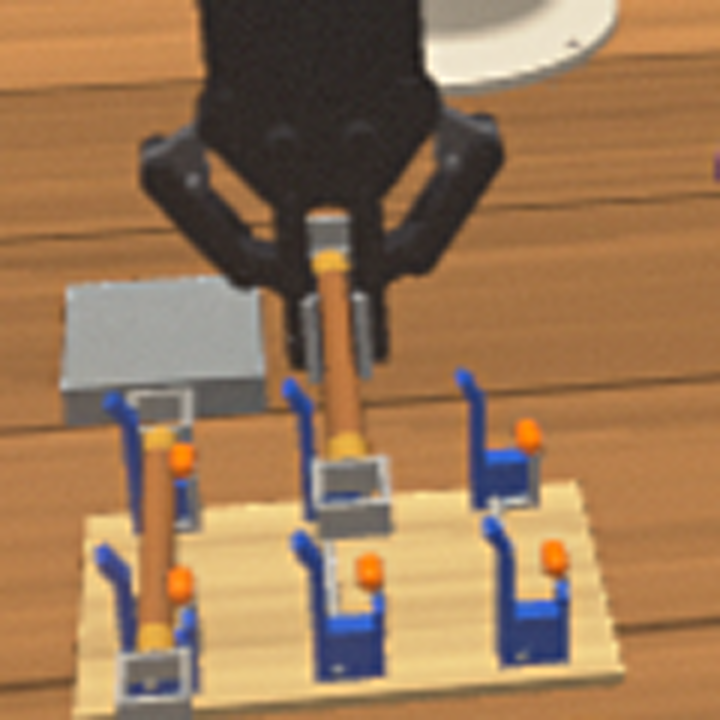

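View pics/a22.png

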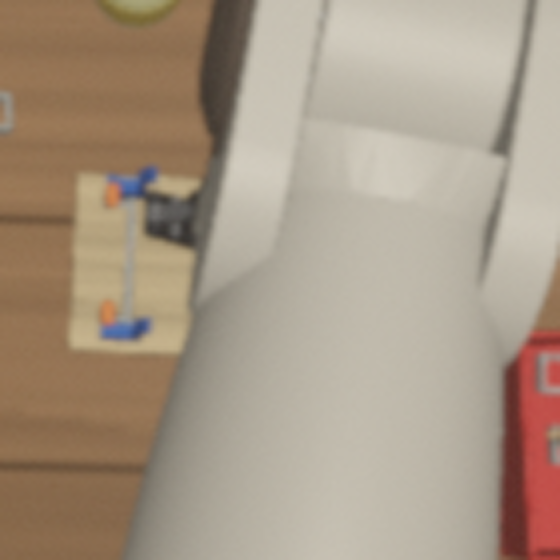

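Run:
```python
from h import *
s=cam("scene")
f=lambda u,v,z:(p2w(s,220+u/6,130+v/6,z)*1000).round(1)
print(f(347,447,.1175),f(330,262,.1175))
print("seated C ferrules",f(158,437,.039),f(157,636,.039), "loops",f(158,412,.039),f(154,682,.039))
```

```text
[628.7 -91.9 117.5] [501.7 -88.7 117.5]
seated C ferrules [ 501.1 -162.8   39. ] [ 627.6 -164.1   39. ] loops [ 482.8 -162.7   39. ] [ 652.7 -165.3   39. ]
```

{"method": "jog_arm", "body": {
  "deltas": [
    {"x": 0, "y": -3, "twist": 0, "z": -15, "fingers": 0},
    {"x": 0, "y": -3, "twist": 0, "z": -35, "fingers": 0},
    {"x": 0, "y": -3, "twist": 0, "z": -56, "fingers": 0},
    {"x": 0, "y": -3, "twist": 0, "z": -56, "fingers": 0},
    {"x": 0, "y": -3, "twist": 0, "z": -56, "fingers": 0}
  ]
}}

```text
time: 31.0
ee_pos: [0.5676, -0.0945, 0.0738]
tcp_rot: [57.4, 88.3, 56.2]
wrist_force: [-0.8, 1.4, -1.1]
opening: 0.0104
```

Run:
```python
from h import *
go(568,-94,52,89)
s=cam("scene"); save(s,"a23.png",(220,160,320,250),7)
```

```text
t 31.0 pos [567.6 -94.5  73.8] yax 88.8 tilt [ 0.017  0.025 -1.   ] q [-10.2   8.   -6.   75.4   1.6  -9. ] F [-0.8  1.4 -1.1] open 10.4
GO dx 0.4 dy 0.5 dz -21.8 twist 0.2 (alt -179.8)
```

View pics/a23.png

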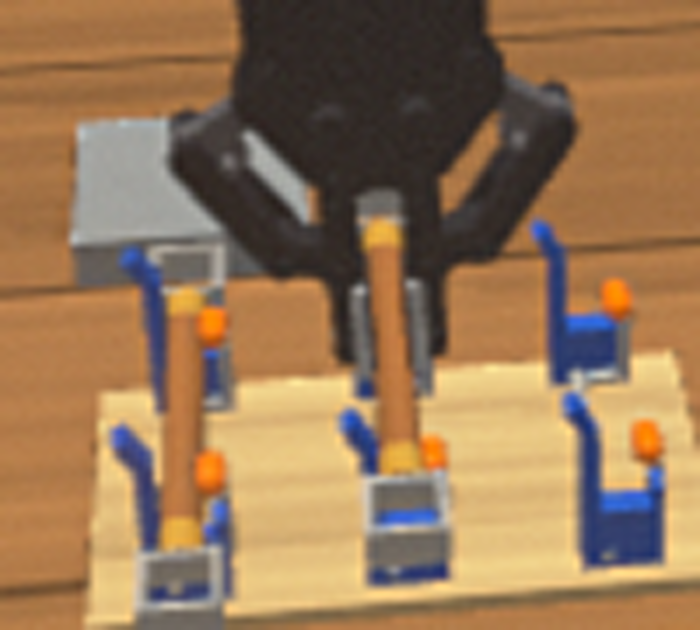

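Tool B lines up between prong (350,425) and nose (433,453). Pressing.

{"method": "jog_arm", "body": {
  "deltas": [
    {"x": 0, "y": 0.5, "twist": 0, "z": -4, "fingers": 0},
    {"x": 0, "y": 0.5, "twist": 0, "z": -8, "fingers": 0},
    {"x": 0, "y": 0.5, "twist": 0, "z": -12, "fingers": 0},
    {"x": 0, "y": 0.5, "twist": 0, "z": -15, "fingers": 0},
    {"x": 0, "y": 0.5, "twist": 0, "z": -18, "fingers": 0},
    {"x": 0, "y": 0.5, "twist": 0, "z": -21, "fingers": 0},
    {"x": 0, "y": 0.5, "twist": 0, "z": -22, "fingers": 0}
  ]
}}

```text
time: 31.75
ee_pos: [0.5684, -0.0942, 0.053]
tcp_rot: [53.4, 88.2, 52.2]
wrist_force: [-1.0, -1.1, 11.1]
opening: 0.0107
```

Run:
```python
from h import *
go(568,-94,52,89)
s=cam("scene"); save(s,"a24.png",(220,160,320,250),7)
```

```text
t 31.8 pos [568.4 -94.2  53. ] yax 88.8 tilt [ 0.019  0.024 -1.   ] q [-10.1   8.5  -7.7  72.9   1.6  -8.9] F [-1.  -1.1 11.1] open 10.7
GO dx -0.4 dy 0.2 dz -1.0 twist 0.2 (alt -179.8)
```

View pics/a24.png

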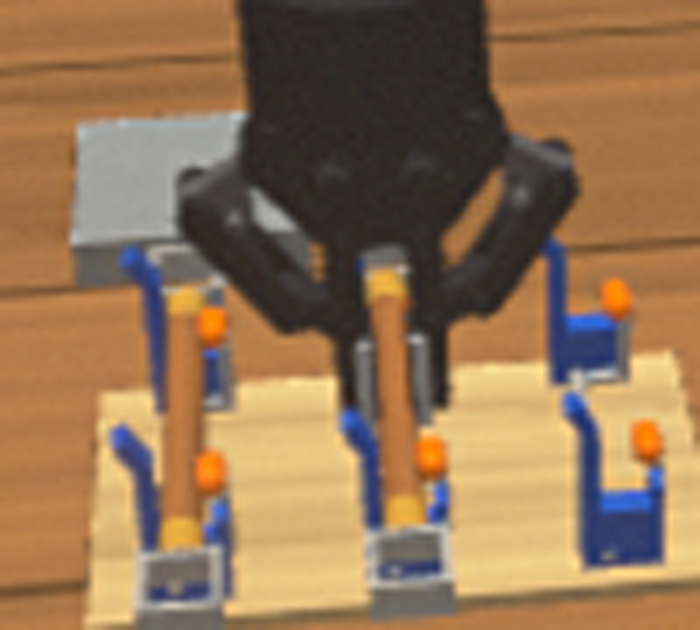

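{"method": "jog_arm", "body": {
  "deltas": [
    {"x": 0, "y": 0, "twist": 0, "z": -1, "fingers": 0},
    {"x": 0, "y": 0, "twist": 0, "z": -3, "fingers": 0}
  ]
}}

```text
time: 32.0
ee_pos: [0.5686, -0.0943, 0.0526]
tcp_rot: [50.8, 88.2, 49.6]
wrist_force: [-13.9, 1.0, 34.8]
opening: 0.0103
```

{"method": "jog_arm", "body": {
  "deltas": [
    {"x": 0, "y": 0, "twist": 0, "z": 0, "fingers": 0.45},
    {"x": 0, "y": 0, "twist": 0, "z": 0, "fingers": 0.45},
    {"x": 0, "y": 0, "twist": 0, "z": 0, "fingers": 0.45},
    {"x": 0, "y": 0, "twist": 0, "z": 0, "fingers": 0.45},
    {"x": 0, "y": 0, "twist": 0, "z": 30, "fingers": 0.45},
    {"x": 0, "y": 0, "twist": 0, "z": 60, "fingers": 0.45},
    {"x": 0, "y": 0, "twist": 0, "z": 90, "fingers": 0.45},
    {"x": 0, "y": 0, "twist": 0, "z": 115, "fingers": 0.45},
    {"x": 0, "y": 0, "twist": 0, "z": 115, "fingers": 0.45}
  ]
}}

```text
time: 32.9
ee_pos: [0.57, -0.0945, 0.1713]
tcp_rot: [43.2, 88.0, 42.1]
wrist_force: [0.5, 0.2, -1.0]
opening: 0.0385
```

Run:
```python
from h import *
go(666,155.5,130,5)
s=cam("scene"); save(s,"a25.png",(220,160,320,250),7)
c=cam("top")
for b in blobs(c,gray(c),25,.007,(130,130,310,260)): print(np.round(b[:2],1),np.round(b[2],1),b[3][:2]*1000//.1/10,b[4])
for b in blobs(s,gray(s),25,.007,(320,165,500,260)): print(np.round(b[:2],1),np.round(b[2],1),b[3][:2]*1000//.1/10)
```

```text
t 32.9 pos [570.  -94.5 171.3] yax 88.8 tilt [ 0.026  0.023 -0.999] q [-10.1   6.7   3.4  85.5   1.6  -8.9] F [ 0.5  0.2 -1. ] open 38.5
GO dx 96.0 dy 250.0 dz -41.3 twist -83.8 (alt 96.2)
[227.  151.5] [ 9. 10.] [658.2 240.2] 88.0
[287. 148.] [10. 10.] [672.4  71.8] 85.5
[391.5 252. ] [41. 14.] [690.  151.9]
[354.6 250.9] [12.2 14.1] [674.7  71.2]
[422.7 239.6] [11.6 14.1] [660.1 238.5]
```

View pics/a25.png

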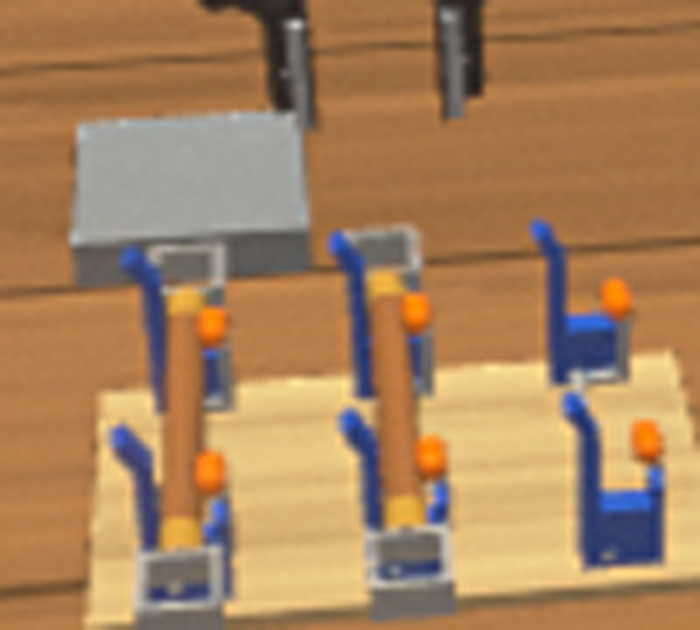

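Tool B is home in clip 1, noses (416,312) and (430,456) at rest over it. Tool A has not moved. The cup rim starts near x = 727 mm, so I'll approach A with a narrow opening.

{"method": "jog_arm", "body": {
  "deltas": [
    {"x": 8, "y": 25, "z": 0, "twist": -8, "fingers": 0.33},
    {"x": 16, "y": 50, "z": 0, "twist": -16, "fingers": 0.33},
    {"x": 24, "y": 75, "z": 0, "twist": -24, "fingers": 0.33},
    {"x": 32, "y": 100, "z": 0, "twist": -32, "fingers": 0.33},
    {"x": 40, "y": 125, "z": 0, "twist": -40, "fingers": 0.33},
    {"x": 50, "y": 150, "z": 0, "twist": -48, "fingers": 0.33},
    {"x": 60, "y": 175, "z": 0, "twist": -56, "fingers": 0.33},
    {"x": 60, "y": 185, "z": 0, "twist": -60, "fingers": 0.33},
    {"x": 60, "y": 185, "z": 0, "twist": -60, "fingers": 0.33},
    {"x": 60, "y": 185, "z": 0, "twist": -60, "fingers": 0.33}
  ]
}}

```text
time: 34.0
ee_pos: [0.6283, 0.0905, 0.1662]
tcp_rot: [48.5, 88.3, -12.6]
wrist_force: [0.1, -0.6, -0.1]
opening: 0.0282
```

{"method": "jog_arm", "body": {
  "deltas": [
    {"x": 9, "y": 16, "z": 0, "twist": -8, "fingers": 0.33},
    {"x": 18, "y": 32, "z": 0, "twist": -16, "fingers": 0.33},
    {"x": 27, "y": 48, "z": 0, "twist": -24, "fingers": 0.33},
    {"x": 36, "y": 65, "z": -20, "twist": -24, "fingers": 0.33},
    {"x": 36, "y": 65, "z": -40, "twist": -24, "fingers": 0.33},
    {"x": 36, "y": 65, "z": -40, "twist": -24, "fingers": 0.33},
    {"x": 36, "y": 65, "z": -40, "twist": -24, "fingers": 0.33},
    {"x": 36, "y": 65, "z": -40, "twist": -24, "fingers": 0.33}
  ]
}}

```text
time: 34.8
ee_pos: [0.6647, 0.1547, 0.1277]
tcp_rot: [50.6, 88.2, -34.4]
wrist_force: [0.5, -0.3, 0.4]
opening: 0.0283
```

Run:
```python
from h import *
go(666,155.5,19,5)
s=cam("scene"); save(s,"a26.png",(330,120,450,300),4)
c=cam("top"); save(c,"a27.png",(190,70,330,230),4)
```

```text
t 34.8 pos [664.7 154.7 127.7] yax 5.0 tilt [ 0.026 -0.018 -1.   ] q [13.6 21.5 16.3 83.6 -1.3 98.7] F [ 0.5 -0.3  0.4] open 28.3
GO dx 1.3 dy 0.8 dz -108.7 twist 0.0 (alt -180.0)
```

View pics/a26.png

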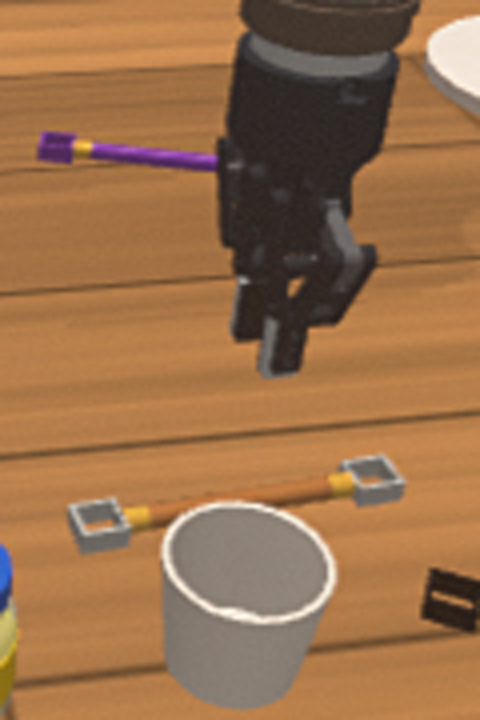

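View pics/a27.png

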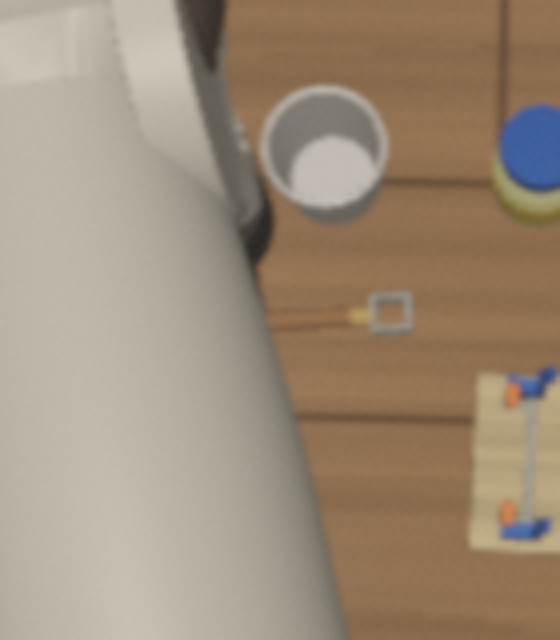

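The handle's middle is at crop (240,497), just behind the cup rim with clearance. Descending with a check.

{"method": "jog_arm", "body": {
  "deltas": [
    {"x": 1, "y": 1, "twist": 0, "z": -30, "fingers": 0.33},
    {"x": 1, "y": 1, "twist": 0, "z": -60, "fingers": 0.33},
    {"x": 1, "y": 1, "twist": 0, "z": -80, "fingers": 0.33},
    {"x": 1, "y": 1, "twist": 0, "z": -80, "fingers": 0.33}
  ]
}}

```text
time: 35.3
ee_pos: [0.6643, 0.1554, 0.0451]
tcp_rot: [44.9, 88.4, -40.1]
wrist_force: [-0.5, -0.1, -0.6]
opening: 0.028
```

Run:
```python
from h import *
go(666,155.5,19,5)
s=cam("scene"); save(s,"a28.png",(330,120,450,300),4)
```

```text
t 35.3 pos [664.3 155.4  45.1] yax 5.0 tilt [ 0.022 -0.018 -1.   ] q [13.7 22.8  8.9 75.1 -1.3 98.7] F [-0.5 -0.1 -0.6] open 28.0
GO dx 1.7 dy 0.1 dz -26.1 twist 0.0 (alt -180.0)
```

View pics/a28.png

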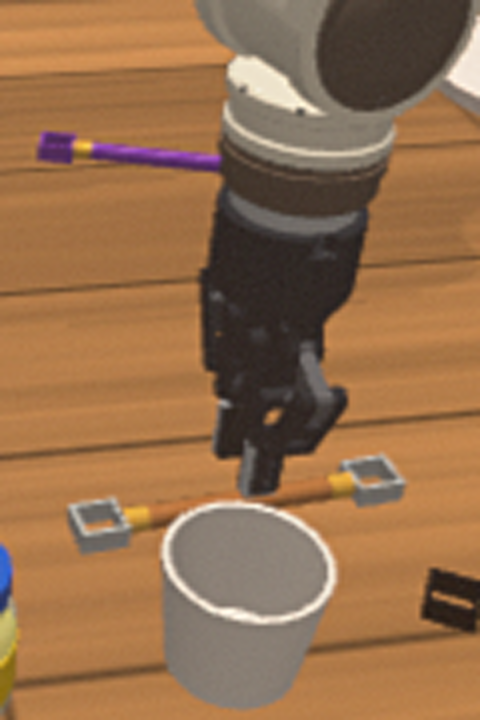

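{"method": "jog_arm", "body": {
  "deltas": [
    {"x": 1, "y": 0, "twist": 0, "z": -14, "fingers": 0.33},
    {"x": 1, "y": 0, "twist": 0, "z": -26, "fingers": 0.33},
    {"x": 1, "y": 0, "twist": 0, "z": -26, "fingers": 0.33},
    {"x": 1, "y": 0, "twist": 0, "z": -26, "fingers": 0},
    {"x": 1, "y": 0, "twist": 0, "z": -26, "fingers": 0},
    {"x": 1, "y": 0, "twist": 0, "z": -26, "fingers": 0},
    {"x": 1, "y": 0, "twist": 0, "z": -26, "fingers": 0},
    {"x": 1, "y": 0, "twist": 0, "z": 10, "fingers": 0},
    {"x": 1, "y": 0, "twist": 0, "z": 50, "fingers": 0},
    {"x": 1, "y": 0, "twist": 0, "z": 80, "fingers": 0}
  ]
}}

```text
time: 36.35
ee_pos: [0.6665, 0.1558, 0.1301]
tcp_rot: [51.6, 88.2, -33.5]
wrist_force: [1.3, -0.3, 0.5]
opening: 0.0105
```

{"method": "jog_arm", "body": {
  "deltas": [
    {"x": -20, "y": -5, "z": 40, "twist": 0, "fingers": 0},
    {"x": -40, "y": -20, "z": 40, "twist": 8, "fingers": 0},
    {"x": -60, "y": -40, "z": 40, "twist": 16, "fingers": 0},
    {"x": -70, "y": -60, "z": 40, "twist": 24, "fingers": 0},
    {"x": -75, "y": -80, "z": 40, "twist": 32, "fingers": 0},
    {"x": -80, "y": -100, "z": 40, "twist": 40, "fingers": 0},
    {"x": -85, "y": -120, "z": 40, "twist": 48, "fingers": 0},
    {"x": -90, "y": -140, "z": 40, "twist": 54, "fingers": 0},
    {"x": -90, "y": -140, "z": 40, "twist": 54, "fingers": 0},
    {"x": -90, "y": -140, "z": 40, "twist": 54, "fingers": 0}
  ]
}}

```text
time: 37.35
ee_pos: [0.5766, 0.0156, 0.1704]
tcp_rot: [51.5, 88.2, 20.3]
wrist_force: [0.4, 2.0, -0.4]
opening: 0.0104
```

Run:
```python
from h import *
go(569,-24,130,89)
s=cam("scene"); save(s,"a29.png",(200,60,480,320),2.8)
```

```text
t 37.4 pos [576.6  15.6 170.4] yax 58.8 tilt [ 0.03   0.011 -0.999] q [ 1.3  6.1  2.6 84.8  0.6 32.5] F [ 0.4  2.  -0.4] open 10.4
GO dx -7.6 dy -39.6 dz -40.4 twist 30.2 (alt -149.8)
```

View pics/a29.png

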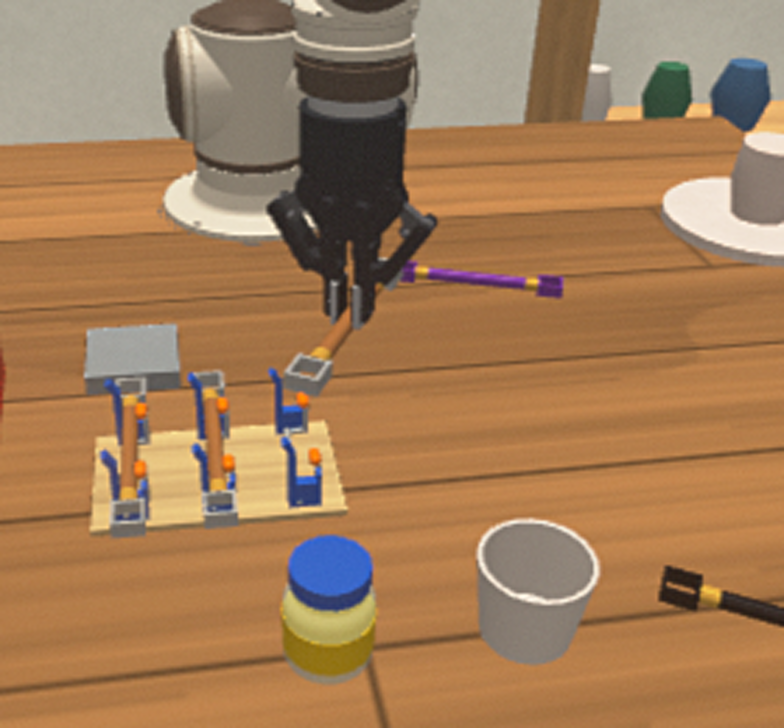

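Tool A is held at (340,325). The cup and jar have not moved. Moving above clip 0.

{"method": "jog_arm", "body": {
  "deltas": [
    {"x": -2, "y": -10, "twist": 8, "z": 0, "fingers": 0},
    {"x": -4, "y": -20, "twist": 16, "z": 0, "fingers": 0},
    {"x": -6, "y": -30, "twist": 24, "z": 0, "fingers": 0},
    {"x": -7, "y": -40, "twist": 30, "z": -10, "fingers": 0},
    {"x": -7, "y": -40, "twist": 30, "z": -40, "fingers": 0},
    {"x": -7, "y": -40, "twist": 30, "z": -40, "fingers": 0},
    {"x": -7, "y": -40, "twist": 30, "z": -40, "fingers": 0},
    {"x": -7, "y": -40, "twist": 30, "z": -40, "fingers": 0}
  ]
}}

```text
time: 38.2
ee_pos: [0.5703, -0.0234, 0.1317]
tcp_rot: [49.8, 88.1, 48.6]
wrist_force: [0.1, 0.0, -0.1]
opening: 0.0102
```

Run:
```python
from h import *
go(569,-24,74,89)
s=cam("scene"); save(s,"a30.png",(220,130,340,250),6)
```

```text
t 38.2 pos [570.3 -23.4 131.7] yax 88.9 tilt [ 0.022  0.025 -0.999] q [-3.   5.9 -1.8 81.1  1.5 -1.9] F [ 0.1  0.  -0.1] open 10.2
GO dx -1.3 dy -0.6 dz -57.7 twist 0.1 (alt -179.9)
```

View pics/a30.png

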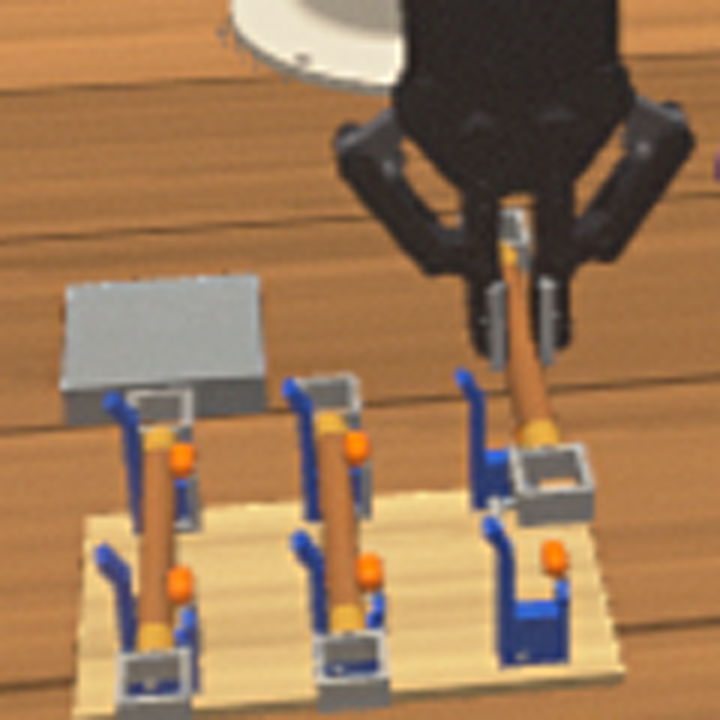

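Run:
```python
from h import *
s=cam("scene")
f=lambda u,v,z:(p2w(s,220+u/6,130+v/6,z)*1000).round(1)
print("A",f(540,434,.1195),f(511,256,.1195))
print("B seated",f(329,422,.039),f(344,618,.039))
```

```text
A [632.9 -24.3 119.5] [509.8 -17.3 119.5]
B seated [499.8 -92.4  39. ] [627.1 -95.9  39. ]
```

Tool A's yaw reads about -3°, while the rack is at -1°. I'll turn it +2° and lower it.

{"method": "jog_arm", "body": {
  "deltas": [
    {"x": -1, "y": -1, "twist": 2, "z": -15, "fingers": 0},
    {"x": -1, "y": -1, "twist": 2, "z": -35, "fingers": 0},
    {"x": -1, "y": -1, "twist": 2, "z": -57, "fingers": 0},
    {"x": -1, "y": -1, "twist": 2, "z": -57, "fingers": 0},
    {"x": -1, "y": -1, "twist": 2, "z": -57, "fingers": 0}
  ]
}}

```text
time: 38.8
ee_pos: [0.569, -0.0237, 0.0747]
tcp_rot: [52.2, 88.1, 53.1]
wrist_force: [-1.7, 6.2, -3.9]
opening: 0.0102
```

Run:
```python
from h import *
go(569,-24.2,53,89)
s=cam("scene"); save(s,"a31.png",(220,160,320,250),7)
```

```text
t 38.8 pos [569.  -23.7  74.7] yax 90.9 tilt [ 0.02   0.027 -0.999] q [-3.1  6.8 -7.2 74.9  1.6 -4. ] F [-1.7  6.2 -3.9] open 10.2
GO dx 0.0 dy -0.5 dz -21.7 twist -1.9 (alt 178.1)
```

View pics/a31.png

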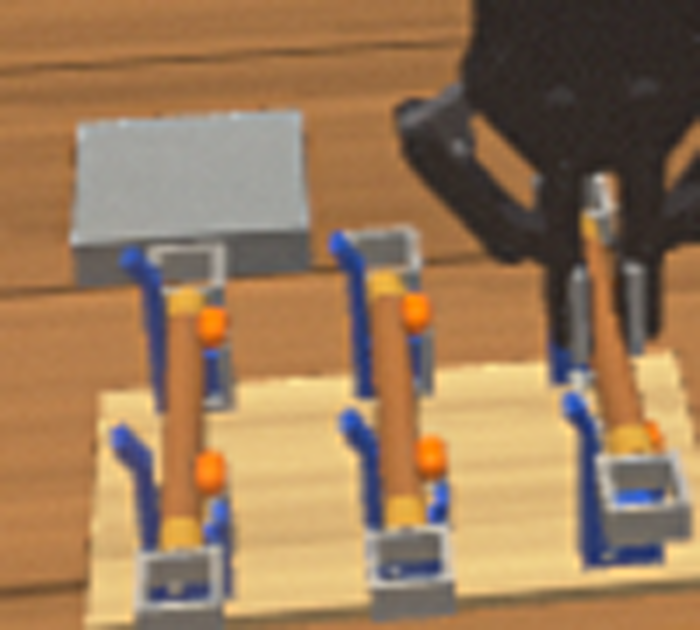

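Run:
```python
from h import *
s=cam("scene"); T=lambda P:np.round((np.array(w2p(s,np.array(P)/1000))-[220,160])*7,0)
a=np.radians(-1.0)
for nm,y0,x0,z in (("C seat",-163.5,566.5,39),("B seat",-93.5,568,39),("A seat",-23.5,569,39),("A at62",-23.5,569,62.5)):
    print(nm,[T([x0+d*np.cos(a),y0+d*np.sin(a),z]) for d in (-67,67)])
save(s,"a32.png",(285,170,335,240),11)
st()
```

```text
C seat [array([186., 297.]), array([181., 544.])]
B seat [array([384., 284.]), array([407., 527.])]
A seat [array([579., 271.]), array([628., 508.])]
A at62 [array([579., 216.]), array([628., 451.])]
t 38.9 pos [569.3 -23.7  75.4] yax 90.9 tilt [ 0.021  0.027 -0.999] q [-3.1  6.7 -7.2 75.   1.6 -4. ] F [-1.8  6.6 -3.1] open 10.1
```

View pics/a32.png

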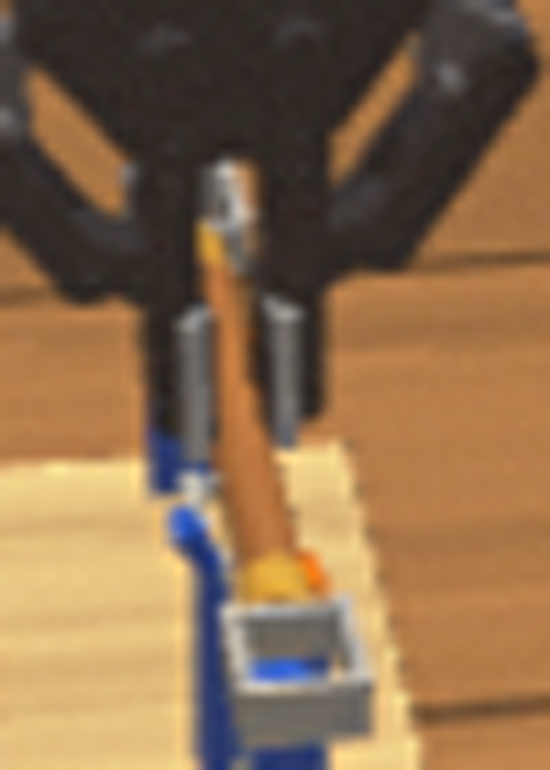

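There's an unexplained 6 N sideways force. I'll lift 20 mm and see whether it goes away.

{"method": "jog_arm", "body": {
  "deltas": [
    {"x": 0, "y": 0, "twist": 0, "z": 10, "fingers": 0},
    {"x": 0, "y": 0, "twist": 0, "z": 20, "fingers": 0},
    {"x": 0, "y": 0, "twist": 0, "z": 20, "fingers": 0},
    {"x": 0, "y": 0, "twist": 0, "z": 20, "fingers": 0}
  ]
}}

```text
time: 39.3
ee_pos: [0.5698, -0.0239, 0.0964]
tcp_rot: [48.4, 88.0, 49.3]
wrist_force: [-0.1, -0.6, -1.1]
opening: 0.0103
```

Run:
```python
from h import *
o,_=st(); print(o["torque"])
c=cam("top"); save(c,"a33.png",(270,130,400,230),5)
s=cam("scene"); save(s,"a34.png",(280,150,340,240),8)
```

```text
t 39.3 pos [569.8 -23.9  96.4] yax 90.9 tilt [ 0.023  0.027 -0.999] q [-3.2  6.3 -5.3 77.2  1.6 -4. ] F [-0.1 -0.6 -1.1] open 10.3
[-0.04312612  0.00920312  0.04793941]
```

View pics/a33.png

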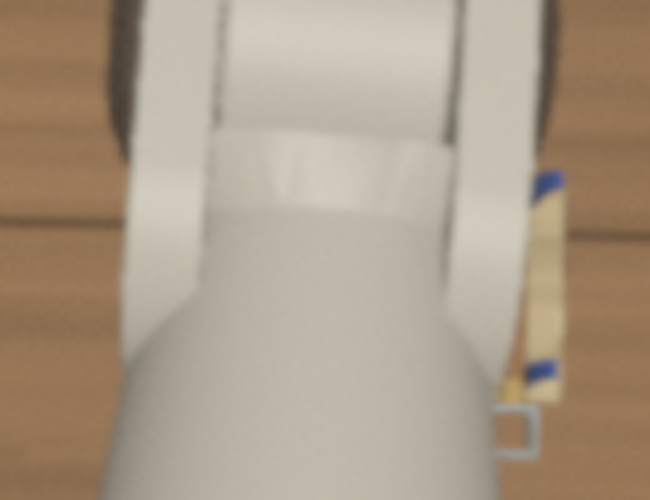

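View pics/a34.png

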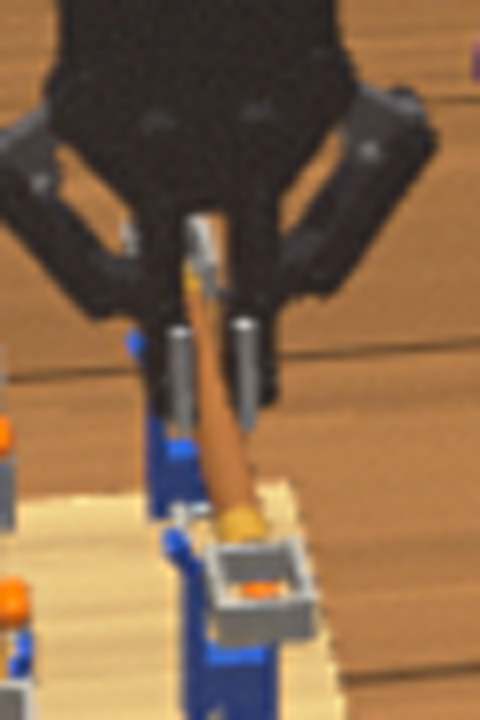

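Run:
```python
from h import *
s=cam("scene")
f=lambda u,v,z:(p2w(s,280+u/8,150+v/8,z)*1000).round(1)
n,fa=f(242,524,.0843),f(193,283,.0843); print(n,fa,np.degrees(np.arctan2(n[1]-fa[1],n[0]-fa[0])))
# wood-mask centreline of handle in held tool
H=hsv(s); im=s["image"]
for v in range(187,215,3):
    row=H[v,296:320]; ok=[(296+i) for i,p in enumerate(row) if 8<=p[0]<=16 and p[1]>150 and p[2]>90]
    print(v,ok)
```

```text
[632.6 -23.4  84.3] [510.8 -19.9  84.3] -1.645977497564048
187 [303, 304]
190 [304, 305, 306]
193 [305, 306, 318]
196 [305, 306, 307, 315, 316, 317]
199 [297, 305, 306, 307, 308, 318, 319]
202 [296, 305, 306, 307, 308, 313, 315, 316, 317]
205 [296, 297, 305, 306, 307, 308, 309, 310, 311, 312, 313, 314, 315]
208 [296, 297, 306, 307, 308, 309, 310, 311, 312, 313, 314, 315, 316, 317]
211 [307, 308, 309, 310, 311]
214 [307]
```

The far ferrule is half hidden by the left finger, which skewed that yaw reading, and my +2° correction was wrong. With +0.9° of yaw, the far end would rub the tall prong, and that explains the 6 N. I'll turn back 2° and try again.

{"method": "jog_arm", "body": {
  "deltas": [
    {"x": 0, "y": 0, "twist": -2, "z": 0, "fingers": 0},
    {"x": 0, "y": 0, "twist": -2, "z": 0, "fingers": 0},
    {"x": 0, "y": 0, "twist": -2, "z": -10, "fingers": 0},
    {"x": 0, "y": 0, "twist": -2, "z": -22, "fingers": 0},
    {"x": 0, "y": 0, "twist": -2, "z": -22, "fingers": 0},
    {"x": 0, "y": 0, "twist": -2, "z": -22, "fingers": 0}
  ]
}}

```text
time: 40.05
ee_pos: [0.5686, -0.0238, 0.0723]
tcp_rot: [53.6, 88.1, 52.5]
wrist_force: [1.1, -0.7, -0.5]
opening: 0.0107
```

Run:
```python
from h import *
o,_=st(); print(o["torque"])
s=cam("scene"); save(s,"a35.png",(220,160,320,250),7)
```

```text
t 40.0 pos [568.6 -23.8  72.3] yax 88.9 tilt [ 0.02   0.026 -0.999] q [-3.1  6.8 -7.5 74.7  1.6 -2. ] F [ 1.1 -0.7 -0.5] open 10.7
[-0.00749288 -0.01679798 -0.01187761]
```

View pics/a35.png

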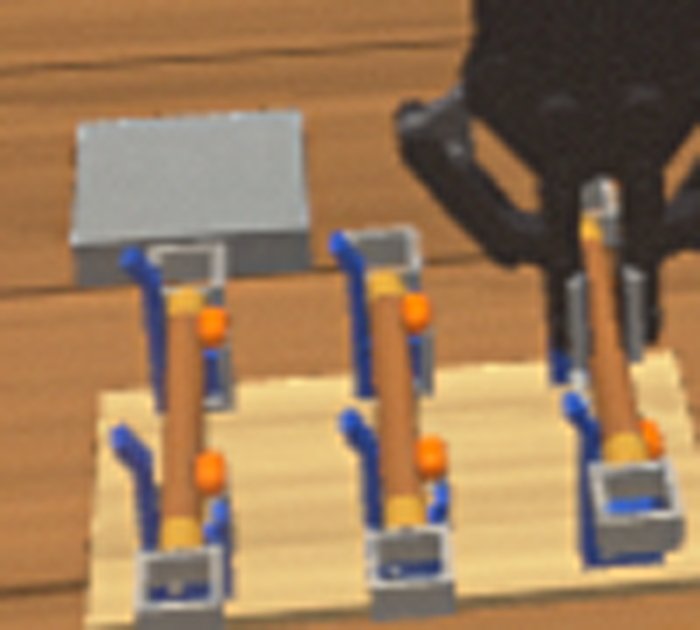

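The contact force is gone, and the handle lies between prong (575,405) and nose (650,437). Pressing.

{"method": "jog_arm", "body": {
  "deltas": [
    {"x": 0, "y": 0, "twist": 0, "z": -4, "fingers": 0},
    {"x": 0, "y": 0, "twist": 0, "z": -8, "fingers": 0},
    {"x": 0, "y": 0, "twist": 0, "z": -12, "fingers": 0},
    {"x": 0, "y": 0, "twist": 0, "z": -15, "fingers": 0},
    {"x": 0, "y": 0, "twist": 0, "z": -18, "fingers": 0},
    {"x": 0, "y": 0, "twist": 0, "z": -20, "fingers": 0}
  ]
}}

```text
time: 40.7
ee_pos: [0.5693, -0.0239, 0.0533]
tcp_rot: [50.8, 88.0, 49.6]
wrist_force: [-2.9, -2.5, 21.6]
opening: 0.0104
```

Run:
```python
from h import *
st()
s=cam("scene"); save(s,"a36.png",(220,160,320,250),7)
```

```text
t 40.7 pos [569.3 -23.9  53.3] yax 88.9 tilt [ 0.022  0.026 -0.999] q [-3.1  7.3 -9.1 72.5  1.6 -2. ] F [-2.9 -2.5 21.6] open 10.4
```

View pics/a36.png

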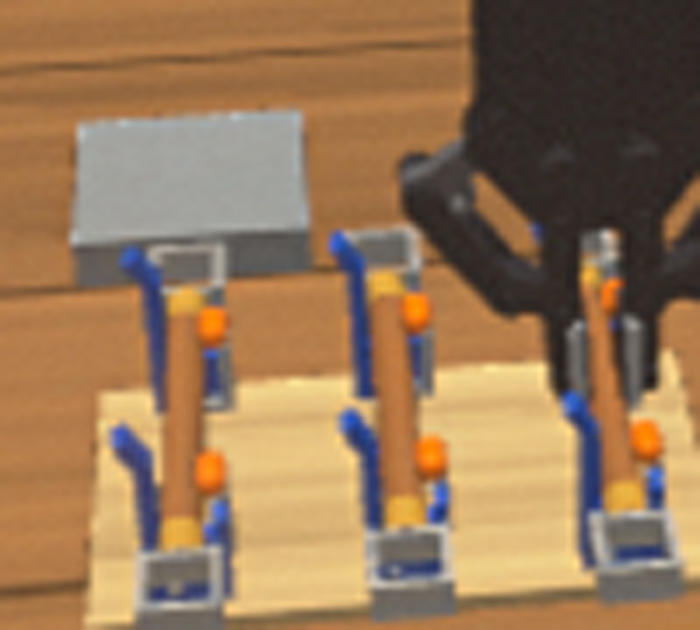

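Pressed home with 22 N at TCP height 53.3 mm, and both noses are over the handle. Releasing.

{"method": "jog_arm", "body": {
  "deltas": [
    {"x": 0, "y": 0, "twist": 0, "z": -1, "fingers": 0},
    {"x": 0, "y": 0, "twist": 0, "z": -1, "fingers": 0.45},
    {"x": 0, "y": 0, "twist": 0, "z": 0, "fingers": 0.45},
    {"x": 0, "y": 0, "twist": 0, "z": 0, "fingers": 0.45},
    {"x": 0, "y": 0, "twist": 0, "z": 0, "fingers": 0.45},
    {"x": 0, "y": 0, "twist": 0, "z": 30, "fingers": 0.45},
    {"x": 0, "y": 0, "twist": 0, "z": 60, "fingers": 0.45},
    {"x": 0, "y": 0, "twist": 0, "z": 90, "fingers": 0.45},
    {"x": 0, "y": 0, "twist": 0, "z": 120, "fingers": 0.45}
  ]
}}

```text
time: 41.65
ee_pos: [0.5691, -0.0239, 0.1745]
tcp_rot: [50.9, 88.0, 49.8]
wrist_force: [-0.2, -0.6, -0.1]
opening: 0.0385
```

{"method": "jog_arm", "body": {
  "deltas": [
    {"x": -20, "y": 45, "twist": 0, "z": 20, "fingers": 0.45},
    {"x": -40, "y": 90, "twist": 0, "z": 40, "fingers": 0.45},
    {"x": -60, "y": 135, "twist": 0, "z": 40, "fingers": 0.45},
    {"x": -80, "y": 180, "twist": 0, "z": 40, "fingers": 0.45},
    {"x": -100, "y": 225, "twist": 0, "z": 40, "fingers": 0.45},
    {"x": -120, "y": 270, "twist": 0, "z": 40, "fingers": 0.45},
    {"x": -140, "y": 315, "twist": 0, "z": 40, "fingers": 0.45},
    {"x": -140, "y": 340, "twist": 0, "z": 40, "fingers": 0.45},
    {"x": -140, "y": 340, "twist": 0, "z": 40, "fingers": 0.45},
    {"x": -140, "y": 340, "twist": 0, "z": 40, "fingers": 0.45}
  ]
}}

```text
time: 42.65
ee_pos: [0.4288, 0.3164, 0.2141]
tcp_rot: [51.0, 88.1, 50.0]
wrist_force: [-0.5, -0.2, -1.2]
opening: 0.0384
```

Run:
```python
from h import *
st()
s=cam("scene"); save(s,"f1.png",(100,150,340,310),3.3)
c=cam("top"); save(c,"f2.png",(240,80,500,280),3)
g=lambda b:(np.round(b[:2],1),np.round(b[2],1),b[3][:2]*1000//.1/10,b[4])
print("loops at z39 top")
for b in blobs(c,gray(c),25,.039,(300,130,400,240)): print(g(b))
print("noses")
sat=hsv(c); sat=(sat[...,1]>130)&((sat[...,0]<14)|(sat[...,0]>176))&(sat[...,2]>150)
for b in blobs(c,sat,2,.047,(300,150,400,220)): print(g(b)[0],g(b)[2])
Hs=hsv(s); m=(Hs[...,0]>5)&(Hs[...,0]<15)&(Hs[...,1]>210)&(Hs[...,2]>170)
for b in blobs(s,m,2,.047,(230,180,330,250)): print("s",g(b)[0],g(b)[2])
```

```text
t 42.6 pos [428.8 316.4 214.1] yax 89.0 tilt [ 0.021  0.025 -0.999] q [36.2  0.2  1.3 89.3  0.5 37.3] F [-0.5 -0.2 -1.2] open 38.4
loops at z39 top
(array([370., 238.]), array([ 2., 34.]), array([ 424.9, -158.6]), 57.5)
(array([346. , 215.5]), array([11., 10.]), array([483.4, -93.9]), 103.5)
(array([319., 214.]), array([10., 10.]), array([485.9, -21.5]), 95.0)
(array([371.5, 211.5]), array([11., 19.]), array([ 495.7, -162.3]), 112.5)
(array([378. , 203.5]), array([5., 6.]), array([ 517.7, -179.7]), 26.0)
(array([325. , 201.5]), array([5., 6.]), array([519.9, -36.9]), 25.0)
(array([379., 167.]), array([6., 6.]), array([ 617.6, -182.3]), 26.5)
(array([352.4, 165.6]), array([4.7, 8.9]), array([ 619.8, -109.7]), 26.0)
(array([326. , 164.5]), array([4.9, 7.8]), array([621.1, -37.8]), 25.5)
(array([373. , 154.5]), array([11., 10.]), array([ 651.9, -165.8]), 89.5)
(array([348., 154.]), array([10., 10.]), array([651.6, -97.4]), 87.5)
(array([322. , 152.5]), array([11., 10.]), array([654.1, -26.3]), 35.5)
noses
[369.5 199.5] [ 527.1 -155.5]
[343.5 198.5] [528.2 -85.9]
[317.3 197.4] [529.6 -15.9]
[370.5 170.5] [ 605.8 -157.8]
[344.5 169.5] [606.9 -87.6]
[318.5 168.5] [608.  -17.5]
s [249.5 227. ] [ 607.3 -156. ]
s [281.5 225. ] [610.1 -85. ]
s [311.5 222. ] [608.8 -16.5]
s [249.8 205.9] [ 526.5 -154.1]
s [307.5 202. ] [529.3 -14.1]
```

View pics/f1.png

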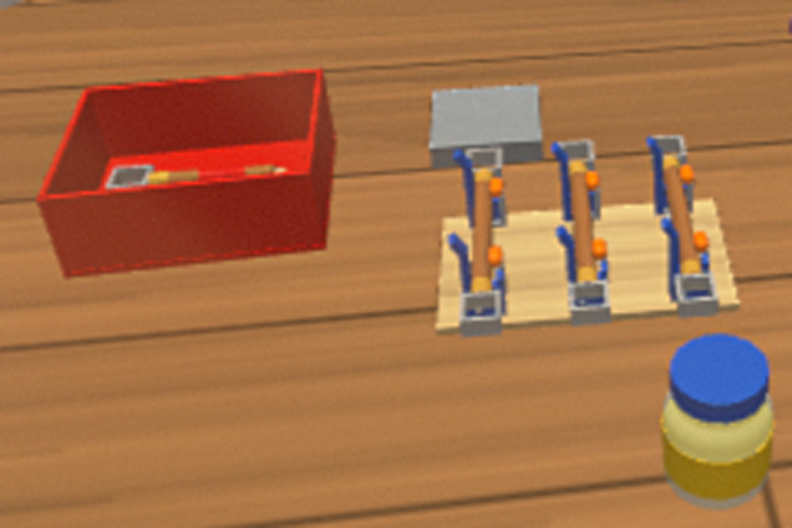

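View pics/f2.png

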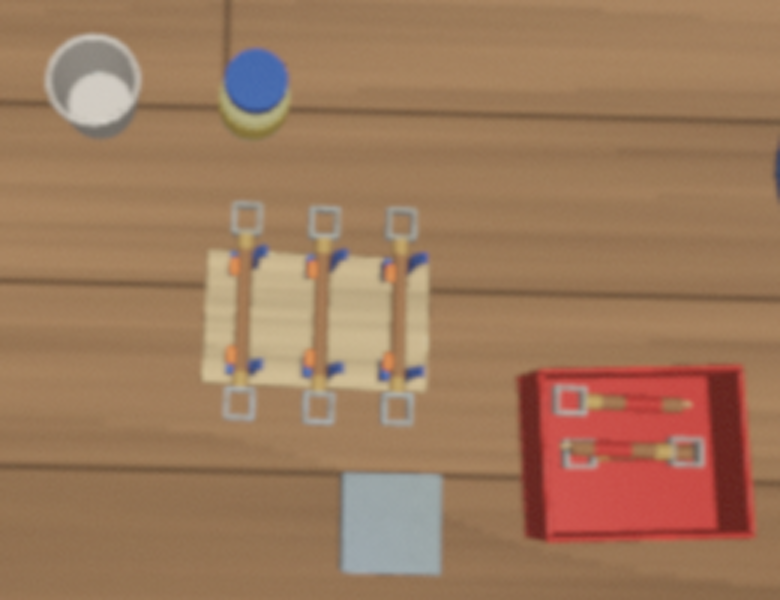

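Run:
```python
from h import *
c=cam("scene"); save(c,"f3.png",None,1.25)
```

```text
(no output)
```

View pics/f3.png

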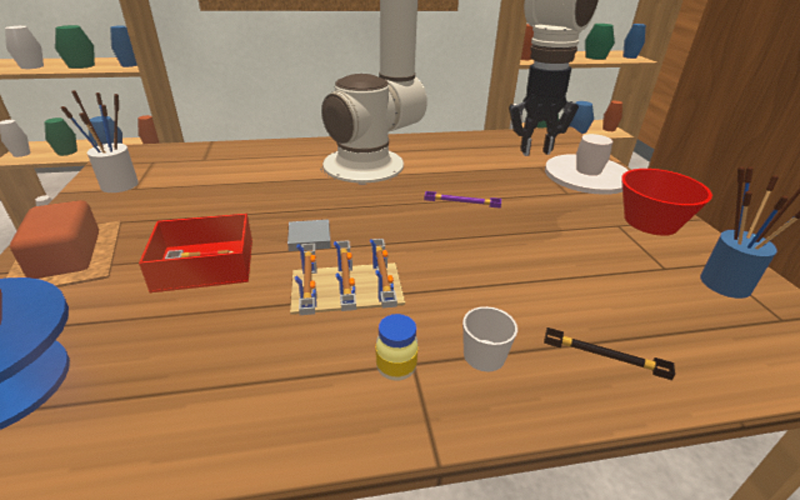

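Only the purple (463,200) and black (610,353) look-alikes remain on the bench. All three clips are filled, and the cup, jar and tiles are where they were. Handing in.

Run:
```python
from workcell import ticket
print(ticket.job_done())
```

```text
the job is handed in; nothing more can be done
None
```

The job is handed in at about 43 s of the 210 s allowed. All three good tools are pressed into clips 0, 1 and 2, and the three snapped tools that were there are in the red crate. I left the black and purple look-alikes alone.

**Last checks, from both cameras:**
- **Tools in the clips:** where the views allowed a measurement, the middles were within about 2 mm of their seats across the clips and 3 mm along them. Yaw relative to the rack was about 1° or less. Seating height was not measured directly. I judged it from the press force stopping on the saddles and the noses lying over the handles.
- **Jaws:** the nose positions matched their starting ones to within 1 to 3 mm, about one pixel. One of the six noses did not show up in the scene mask but did in the top view.
- **Stubs in the crate:** all three lie below the rim, two of them crossed.
- **Cup, jar and tiles:** they look unmoved in both views. The arm was clear of everything.

**What went wrong or disagreed:**
- My first yaw reading of the third tool was wrong because a finger hid one ferrule. The correction I made from it pressed the handle sideways on a prong with about 6 N, so I lifted, turned it back and seated it cleanly.
- One move call was refused because its rows were incomplete; nothing moved.
- The gripper picked up a tilt of about 2° over the run, with no visible effect on the seating.

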